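Set the clutch and hover the driver over the slotted bolt

TASK

Get the clutch driver ready for the slotted bolt: while it still stands in its holder, turn its collar until the pointer stands at the three-pip mark. Then take the driver straight up out of the holder, carry it over the tools lying in between without disturbing them, and finish still holding it upright and still with its blade centred over the slotted bolt head (not the hexagon one), in line with the slot and just above it, less than a centimetre away. The driver must never touch the bolts or their blocks, and you end holding it there: do not put it down or let go.

Things in the scene. Friction and masses are not known exactly. Their poses are not given: they have to be found in the camera images.
- driver: Clutch driver, 0.27 kg, 143 mm tall, loose, standing upright, blade down, in the holder. Origin at the blade's tip, z up along its axis, x across the blade's width. Oblong nose 28 (x) by 22 (y) mm from 45 to 72 mm above the tip; round flange, diameter 72 mm, from 72 to 78 mm, rests on the holder's top; grey collar from 78.5 to 102 mm; black grip from 103 to 143 mm. It lifts straight out.
- driver_tip (a point): Middle of the tip of the driver's flat blade, which is 10 mm wide (x) and 2 mm thick (y); axes as driver. The blade's width is parallel to the long side of the black grip.
- driver_grip (a point): Middle of the driver's black oblong grip, 30 (x) by 24 (y) by 40 mm high, 123 mm above the blade's tip; axes as driver.
- collar_mid (a point): Middle of the grey ribbed collar (diameter 44 mm, 23.5 mm high), on the driver's axis, 90 mm above the blade's tip. A white pointer at its foot reaches 28.5 mm from the axis, up to 3.5 mm above the flange. Four groups of black pips (1, 2, 3, 4) are on the flange beside it; at joint value v it points v - 0.9 rad anticlockwise from the driver's -x axis (the robot's side).
- collar (a joint): Turn of the collar about the driver's upright axis, growing anticlockwise seen from above; range -0.05 to 1.85. The pointer stands at one pip at 0, two pips at 0.6, three pips at 1.2, four pips at 1.8. It is stiff (0.04 N m of friction) and stays where it is left. Starts anywhere between one and just past two pips.
- holder: Fixed wooden stand, 104 x 92 mm, 78 mm high, with an oblong pocket 25 mm deep, 1.5 mm wider all round than the driver's nose, so it keeps the driver from turning. Origin under its centre on the bench; the driver stands at its centre with the same yaw, blade's tip 6 mm above the bench.
- bolt_block: Fixed hardwood offcut, 110 (x) by 60 (y) by 50 mm high, with the slotted bolt upright in the middle of its top. Origin under its centre on the bench. It may stand in either of two places, the hexagon one in the other.
- slot_top (a point): Centre of the top of the slotted bolt head, 59.5 mm above the bench: round steel head of 26 mm diameter on a washer, with a slot 3.2 mm wide and 3.5 mm deep right across it. Its x axis runs along the slot, which is parallel to the block's long side.
- hex_block: A like offcut, 110 by 60 by 50 mm, with a hexagon bolt head (no slot) 59.5 mm above the bench: not the target, leave it alone. Origin under its centre on the bench.
- joiner_mallet: Wooden mallet, 315 mm long (x), 66 mm high, lying between the holder and the blocks; its head (90 by 120 mm) is at the -x end. Loose; origin under its centre. Not to be disturbed.
- tape_case: Tape measure, 37 x 92 x 64 mm high, loose bystander. Origin under its centre.
- sanding_block: Sanding block, 64 x 115 x 36 mm high, loose bystander. Origin under its centre.
- wax_tin: Round tin, 69 mm wide, 36 mm high, loose bystander. Origin under its centre.
- mask: Half mask with two filters, 134 x 176 x 71 mm high, loose bystander. Origin under its centre.
- bench_chisel: Chisel, 263 mm long (x), 29 mm high, loose bystander. Origin under its centre.
Mind the look-alikes: they are no part of the job. Leave any blue or purple look-alike of the driver alone.

How it is judged:
By the outcome, as a careful person would: the job done as asked, in the order asked, and still so for the second after the job is handed in, while the arm keeps its last pose, push and grip.
It also fails if it takes over 45 s, if anything falls off the work surface, if the arm or the gripper's body presses on something with over 40 N, if the wrist force passes 120 N, or if a joint passes its speed limit or range.

ROBOT

A 6-joint arm with a two-finger parallel gripper is mounted at the origin on a cart in front of the work surface, level with it; the furniture and walls round the work are solid. World frame = base frame: x ahead of the robot, y to its left, z up, the work surface at z = 0. Lengths are in m, angles in degrees, forces in N, time in s.
With the tool pointing down it reaches from about 0.35 to 0.875 m from the base axis. Payload 4.2 kg.
Tool frame: the origin (TCP) lies midway between the tips of the shut fingers; the grasp point (between the pads) lies r.grasp_offset behind it (r.grasp_offset is the distance from the TCP to the grasp point, in m); z points along the fingers, y is the direction in which the jaws open and shut (so a half turn about z gives the same grasp; the last joint's range is limited). The gripper opens to 87 mm and grips with 3 to 60 N. Pads are 19 mm wide; open, the fingers measure 117 mm over their backs; the gripper's body (75 mm by 190 mm) begins 51 mm behind the grasp point.
Start: joints at [84.718, 22.042, 0.453, 0, -68.411, -14.817], TCP at [0.215, 0.587, 0.2] pointing down, gripper open.
Joint ranges: [-179.83, 179.83], [-69.29, 118.12], [-61.27, 80.66], [-181.25, 117.63], [-171.15, -9.14], [-177.46, 177.46]. Speed limits (degrees/s): [159.86, 159.86, 180, 180, 180, 180].

INTERFACE

Orientations are given as a 3x3 rotation matrix whose columns are the frame's x, y, z axes.
In Python, from station import sense, optics, r gives the robot as it stands. The module is installed in compiled form; this text tells all that it offers.
- The arm moves only by the tool servo_tool, never from a script. Its argument "deltas" is a list of rows, each an object with "slide": the shift along the tool's x, y, z in units of 25 mm (1.0 is 25 mm), a list of three; "spin": the turn about the tool's z in units of 8 degrees (1.0 is 8 degrees). A call has 1 to 10 rows; each row shifts and turns the pose as measured when the row begins, along the tool's axes as they then stand; what a row does not reach is not made up. A row lasts 1/10 s, in which the tool goes at most 50 mm and 8.59 degrees, less where a joint would pass 70% of its speed; a pose out of reach is approached as far as the arm can. A call is refused whole if a number of a shift passes 1 or a number of a turn 1, either way. A call with a gripper value outside its range is refused whole. "gripper" is the closure in counts, from 0 (fully open) to 255 (shut), set as the call begins (left out, the last holds). The fingers move at their own pace and stop on an object; the grip force is fixed at half the most. Time passes only in rows, so rows that do not move let the fingers close. It gives the time, the measured TCP pose, the force and the opening at its end, in the units of the state.
- sense(): the state, without advancing time (a new reading comes with each control period).
- optics.capture(name): name is "side" or "top"; returns a dict with "frame" (480x640x3 uint8, red, green, blue), "camera_matrix" (3x3 intrinsics, pixels), "eye" and "rotation" of the camera in the world. Camera axes: x right, y down, z forward; pixel columns grow to the right and rows downward; lengths in m; the calibration is good to about 2 mm. A picture is of the moment at which its call begins. There is no depth.
- r.finish_job(): hands the job in, once; it reports no verdict.
The state is a dict: "time_s": time; "joints": joint angles; "joint_velocities": joint speeds; "effort": joint torques, N m; "tcp_pos": TCP position; "ee_rot": TCP orientation; "wrist_force": force on the tool from outside, world axes, zero at the start; "moment": the same for the moment, N m; "gripper_width": opening from 0.0 (shut) to 1.0 (fully open).
Only numpy, scipy, OpenCV 4.12 (cv2) and the standard library are available. Lean on these libraries where they do the work, as an engineer would, in place of code of your own. Each camera call takes 0.05 s, during which the arm holds its last target.

## Working session

There is one attempt and no reset: what is moved stays moved. The work goes in short steps, Python scripts to look and compute and a tool call to move; the robot and the scene stay as the last step left them, time stands still between calls to the robot, and variables do not carry over. Pictures are saved under pics/ and viewed, and the job is handed in when it is done.

Besides the shell and the picture viewer there is one more tool, called after "Emit:" as name([rows], argument=value, ...), one row to a line, values as JSON. servo_tool: Moves the arm, as the interface text tells. Its arguments: {"type":"object","properties":{"deltas":{"type":"array"},"gripper":{"type":"number"}},"required":["deltas"]}

```bash
mkdir -p pics; python3 - <<'E'
from station import sense, optics, r
import cv2, numpy as np, pickle
s=sense(); print(s['time_s'],s['tcp_pos'],s['ee_rot'],s['wrist_force'],s['gripper_width'],r.grasp_offset)
for n in ('top','side'):
    d=optics.capture(n); cv2.imwrite(f'pics/{n}0.png',d['frame'][:,:,::-1]); print(n,d['camera_matrix'],d['eye'],d['rotation'])
    pickle.dump(d,open(f'{n}0.pkl','wb'))
E
```

```text
0.0 [0.21451228 0.58633083 0.19885003] [[ 9.39035600e-01 -3.43819240e-01 -6.87505599e-04]
 [-3.43819920e-01 -9.39033278e-01 -2.08944122e-03]
 [ 7.27994562e-05  2.19843781e-03 -9.99997581e-01]] [-0.32057459 -0.62589459 -0.45649667] 0.9992382454498626 0.0187
top [[463.32526781   0.         313.54243765]
 [  0.         463.32526781 241.52019382]
 [  0.           0.           1.        ]] [0.36231806 0.08264165 1.22029058] [[ 2.48158771e-02 -9.90858255e-01  1.32605018e-01]
 [-9.99687735e-01 -2.49857048e-02  3.83365228e-04]
 [ 2.93336923e-03 -1.32573124e-01 -9.91168887e-01]]
side [[528.68828133   0.         322.66670027]
 [  0.         528.68828133 240.78102704]
 [  0.           0.           1.        ]] [0.51858652 0.82862068 1.21644392] [[-0.99977966  0.02085267 -0.00240912]
 [ 0.01870253  0.83276786 -0.55330634]
 [-0.00953168 -0.55322948 -0.83297437]]
```

View pics/top0.png

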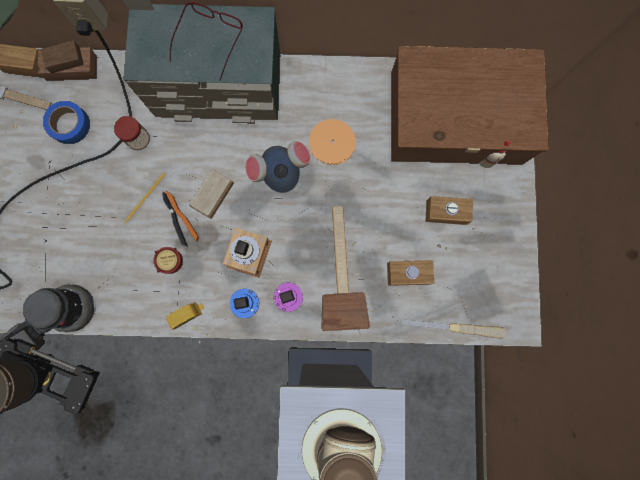

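View pics/side0.png

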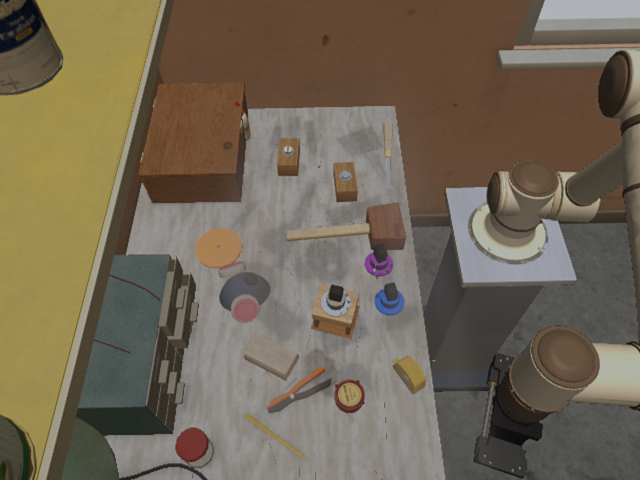

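The driver in its wooden holder is at top (245,248) and side (336,303). The blue look-alike is at top (244,303) and the purple one at (288,296), and neither has a holder. The bolt blocks are at top (450,209) and (411,272). I'll enlarge these areas to confirm.

```bash
python3 - <<'E'
import cv2, numpy as np
t=cv2.imread('pics/top0.png'); s=cv2.imread('pics/side0.png')
def c(im,x,y,h,S): return cv2.resize(im[y-h:y+h,x-h:x+h],(S,S),interpolation=cv2.INTER_CUBIC)
a=np.hstack([c(t,247,250,32,400),c(s,336,308,32,400)])
cv2.imwrite('pics/drv0.png',a)
b=np.hstack([c(t,450,209,28,300),c(t,411,272,28,300)]);d=np.hstack([c(s,289,155,28,300),c(s,345,180,28,300)])
cv2.imwrite('pics/bolt0.png',np.vstack([b,d]))
E
```

```text
(no output)
```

View pics/drv0.png

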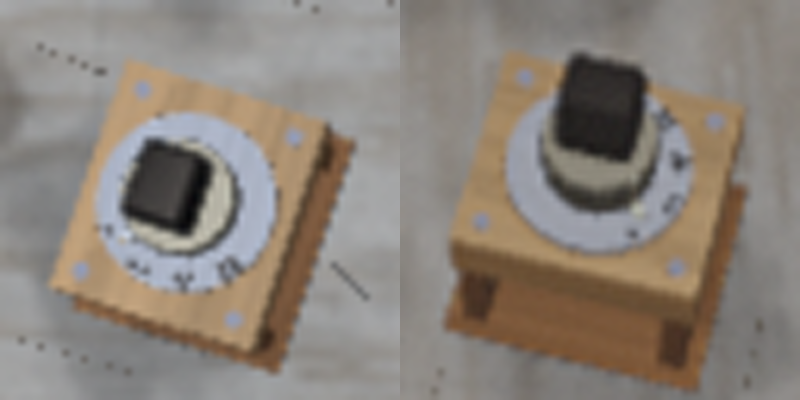

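View pics/bolt0.png

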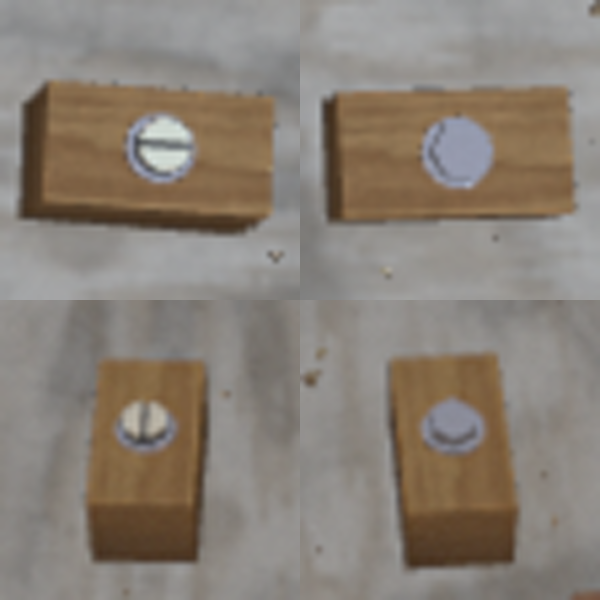

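The slotted bolt is at top (452,208), where the slot runs across a bright head. The one at (411,272) has a plain hexagon head. The driver in the holder has a grey flange and is the target. Its pointer is just anticlockwise of the one-pip mark. Next I'll measure.

```bash
cat > h.py <<'E'
import cv2, numpy as np, pickle
def ray(d,uv):
    uv=np.atleast_2d(np.asarray(uv,float)); K=d['camera_matrix']
    p=np.c_[uv,np.ones(len(uv))]@np.linalg.inv(K).T
    return p@np.asarray(d['rotation']).T
def onplane(d,uv,z):
    v=ray(d,uv); e=np.asarray(d['eye']); return e+v*((z-e[2])/v[:,2])[:,None]
def proj(d,P):
    q=(np.atleast_2d(P)-d['eye'])@np.asarray(d['rotation']); q=q@d['camera_matrix'].T; return q[:,:2]/q[:,2:]
def blob(mask,near):
    n,l,st,c=cv2.connectedComponentsWithStats(mask.astype(np.uint8))
    i=1+np.argmin(np.linalg.norm(c[1:]-near,axis=1)+ (st[1:,4]<6)*1e3); return l==i,st[i],c[i]
def tri(da,ua,db,ub):
    a,b=ray(da,ua)[0],ray(db,ub)[0]; a/=np.linalg.norm(a); b/=np.linalg.norm(b)
    ea,eb=np.asarray(da['eye']),np.asarray(db['eye'])
    t=np.linalg.lstsq(np.c_[a,-b],eb-ea,rcond=None)[0]; p,q=ea+a*t[0],eb+b*t[1]; return (p+q)/2,np.linalg.norm(p-q)
E
python3 - <<'E'
from h import *
for n,ct,blk,hx in (('top',(245,250),(452,209),(411,272)),('side',(336,304),(289,152),(345,176))):
    d=pickle.load(open(n+'0.pkl','rb')); f=d['frame'].astype(int); R,G,B=f[...,0],f[...,1],f[...,2]
    hsv=cv2.cvtColor(d['frame'],cv2.COLOR_RGB2HSV)
    m=(B>R+4)&(B>110)
    yy,xx=np.mgrid[:480,:640]
    # flange outline
    mm=m&(np.hypot(xx-ct[0],yy-ct[1])<22)
    l,st,c=blob(mm,np.array(ct)); cn=max(cv2.findContours(l.astype(np.uint8),0,2)[0],key=cv2.contourArea)
    h=cv2.convexHull(cn).reshape(-1,2)
    P=onplane(d,h,.084)
    (cx,cy),rr=cv2.minEnclosingCircle(P[:,:2].astype(np.float32)); print(n,'flange',cx,cy,'r',rr,len(h),st)
    # wood contour for holder
    w=(hsv[...,0]<20)&(hsv[...,1]>70)&(hsv[...,2]>60)
    for nm,cc in (('blk',blk),('hex',hx),('holder',ct)):
        v=f[cc[1]-25:cc[1]+25,cc[0]-30:cc[0]+30]
        ww=w&(np.abs(xx-cc[0])<32)&(np.abs(yy-cc[1])<34)
        out=ww.astype(np.uint8)*255
        cs=[q for q in cv2.findContours(out,0,2)[0] if cv2.contourArea(q)>200]
        for q in cs: print(n,nm,cv2.contourArea(q),cv2.approxPolyDP(cv2.convexHull(q),2,True).reshape(-1,2).tolist())
    for nm,cc in (('blk',blk),('hex',hx)):
        br=(hsv[...,1]<60)&(hsv[...,2]>140)&(np.hypot(xx-cc[0],yy-cc[1])<9)
        ys,xs=np.nonzero(br); print(nm,'head px',xs.mean(),ys.mean(),len(xs),onplane(d,(xs.mean(),ys.mean()),.0595))
E
```

```text
top flange 0.4892910122871399 0.25331953167915344 r 0.03504675254225731 19 [231 236  28  28 344]
top blk 1101.0 [[427, 200], [431, 196], [472, 199], [472, 220], [467, 223], [427, 221]]
top hex 1015.5 [[432, 261], [433, 283], [388, 283], [390, 261]]
top holder 1475.0 [[235, 228], [270, 240], [259, 276], [227, 267], [223, 263]]
blk head px 451.88461538461536 207.77884615384616 104 [[ 0.61346945 -0.26807862  0.0595    ]]
hex head px 412.3333333333333 271.94573643410854 129 [[ 0.4469206  -0.16643311  0.0595    ]]
side flange 0.4882389307022095 0.2531808912754059 r 0.03474188968539238 18 [321 292  29  24 263]
side blk 733.0 [[298, 138], [297, 175], [279, 175], [279, 139]]
side hex 760.0 [[353, 162], [356, 200], [337, 201], [334, 163]]
side holder 1113.0 [[321, 285], [358, 293], [358, 310], [351, 337], [311, 328], [312, 312]]
blk head px 287.47222222222223 148.94444444444446 36 [[ 0.6136943  -0.27013073  0.0595    ]]
hex head px 345.3829787234043 174.25531914893617 47 [[ 0.44589098 -0.16703116  0.0595    ]]
```

```bash
python3 - <<'E'
from h import *
D={n:pickle.load(open(n+'0.pkl','rb')) for n in('top','side')}
sc={'top':[(237.7,232.2),(261.9,239.9),(252.3,269),(227.8,261.2)],'side':[(323.8,288.5),(354.6,295.4),(348.2,318.9),(317,311.4)]}
for n,d in D.items():
    g=cv2.cvtColor(d['frame'],cv2.COLOR_RGB2GRAY)
    P=onplane(d,sc[n],.078); print(n,'screw ctr',P.mean(0)[:2])
    for i in range(4):
        e=P[(i+1)%4]-P[i]; print('  edge',np.hypot(*e[:2]).round(4),np.degrees(np.arctan2(e[1],e[0])).round(1))
# block edges: strongest wood/bench transition, subpixel
def edge(d,p0,p1,z,s=4,ch=None):
    f=d['frame'].astype(np.float32); I=f[...,0]-f[...,2] # wood is orange
    p0=np.array(p0,float);p1=np.array(p1,float); t=(p1-p0)/np.linalg.norm(p1-p0); nn=np.array([-t[1],t[0]])
    pts=[]
    for a in np.linspace(.12,.88,40):
        c=p0+a*(p1-p0); o=np.arange(-s,s+.01,.1); q=c+o[:,None]*nn
        v=cv2.remap(I,q[:,0].astype(np.float32),q[:,1].astype(np.float32),1).ravel(); gr=np.abs(np.gradient(cv2.GaussianBlur(v[:,None],(1,11),0).ravel()))
        w=gr**3; pts.append(c+nn*(w@o)/w.sum())
    P=onplane(d,pts,z)[:,:2].astype(np.float32); vx,vy,x,y=cv2.fitLine(P,cv2.DIST_HUBER,0,.001,.001).ravel()
    res=np.abs((P-[x,y])@[-vy,vx]).mean()
    return np.degrees(np.arctan2(vy,vx)),x,y,res
print('top blk upper',edge(D['top'],(431,196.3),(472.5,199.3),.05))
print('top blk lower(bench)',edge(D['top'],(427,221),(466,223.5),.0))
print('side blk L',edge(D['side'],(279.5,138.5),(279,175),.05))
print('side blk R',edge(D['side'],(298.5,138.5),(298,165),.05))
for n in D:
    d=D[n]; im=d['frame'][:,:,::-1]
    c={'top':(452,208),'side':(288,149)}[n]
    x0,y0=c[0]-12,c[1]-12; z=cv2.resize(im[y0:y0+24,x0:x0+24],(384,384),interpolation=cv2.INTER_CUBIC); cv2.imwrite(f'pics/slot_{n}.png',z)
a=cv2.hconcat([cv2.imread('pics/slot_top.png'),cv2.imread('pics/slot_side.png')]); cv2.imwrite('pics/slot.png',a)
E
```

```text
top screw ctr [0.48836752 0.2526142 ]
  edge 0.0636 -106.3
  edge 0.0759 164.1
  edge 0.0639 73.8
  edge 0.0761 -16.1
side screw ctr [0.48702293 0.25321508]
  edge 0.0769 164.4
  edge 0.0644 73.5
  edge 0.0762 -16.1
  edge 0.0636 -105.8
top blk upper (np.float32(87.55819), np.float32(0.64352244), np.float32(-0.27176315), np.float32(0.0011055388))
top blk lower(bench) (np.float32(86.929855), np.float32(0.58859175), np.float32(-0.2699957), np.float32(0.0006066474))
side blk L (np.float32(88.07535), np.float32(0.6428936), np.float32(-0.24516357), np.float32(0.0022800385))
side blk R (np.float32(88.1482), np.float32(0.58142275), np.float32(-0.27643642), np.float32(0.00027723843))
```

View pics/slot.png

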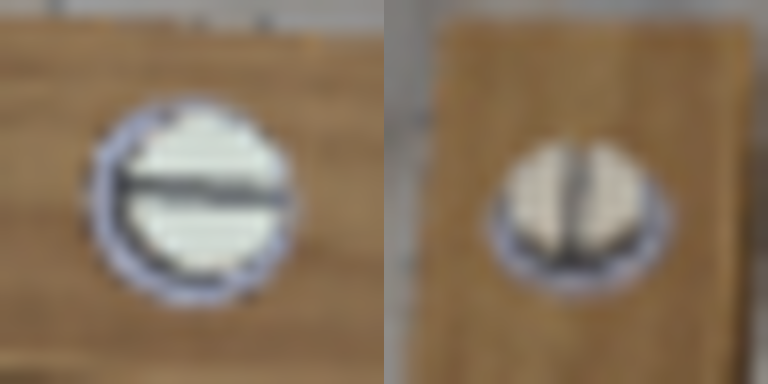

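```bash
python3 - <<'E'
from h import *
D={n:pickle.load(open(n+'0.pkl','rb')) for n in('top','side')}
f=lambda x,y,o,s:((x+.5)/s-.5+o[0],(y+.5)/s-.5+o[1])
ht=f(207,188,(440,196),16); hs=f(577-384,195,(276,137),16)
print('head tri',tri(D['top'],ht,D['side'],hs), onplane(D['top'],ht,.0595),onplane(D['side'],hs,.0595))
for n,a,b,o in(('top',(125,186),(288,198),(440,196)),('side',(190,142),(186,258),(276,137))):
    P=onplane(D[n],[f(*a,o,16),f(*b,o,16)],.0595); e=P[1]-P[0]; print(n,'slot',np.degrees(np.arctan2(e[1],e[0])),P[:,:2])
# block corners hex/slot centre via washer etc.
# driver pointer, pips
c=np.array([.4885,.2533])
for nm,p in dict(ptr=(125,237),p1=(109,230),p2=(140,268),p3=(183,283),p4=(230,268)).items():
    P=onplane(D['top'],f(*p,(215,218),6.25),.085)[0,:2]-c; print(nm,np.hypot(*P).round(4),np.degrees(np.arctan2(P[1],P[0]))%360)
for nm,p in dict(ptr=(638-400,210),p1=(632-400,233)).items():
    P=onplane(D['side'],f(*p,(304,276),6.25),.085)[0,:2]-c; print(nm,np.hypot(*P).round(4),np.degrees(np.arctan2(P[1],P[0]))%360)
print('boxfront bottom',onplane(D['top'],[(391,162),(547,158)],0))
print('box front-top corner (top 393,150; side 243,160?)')
a=D['top']['frame'][20:180,380:560];b=D['side']['frame'][70:230,130:310]
cv2.imwrite('pics/box.png',cv2.resize(np.hstack([a,b])[:,:,::-1],None,fx=2.2,fy=2.2))
E
```

```text
head tri (array([ 0.61364173, -0.26857847,  0.06233885]), np.float64(0.001087557809020861)) [[ 0.61480374 -0.26959121  0.0595    ]] [[ 0.61334929 -0.27103209  0.0595    ]]
top slot -92.84175909779368 [[ 0.6147961  -0.25649311]
 [ 0.61350475 -0.28250808]]
side slot 89.5943633197667 [[ 0.61415179 -0.28449173]
 [ 0.61435881 -0.25525101]]
ptr 0.027 120.93463152031964
p1 0.0317 110.86016838090661
p2 0.0309 147.25619354147156
p3 0.0315 180.8203667823276
p4 0.0313 216.62432158938077
ptr 0.0239 127.22072439755266
p1 0.0309 112.50526013391075
boxfront bottom [[ 0.74912716 -0.12216829  0.        ]
 [ 0.77134678 -0.54763503  0.        ]]
box front-top corner (top 393,150; side 243,160?)
```

View pics/box.png

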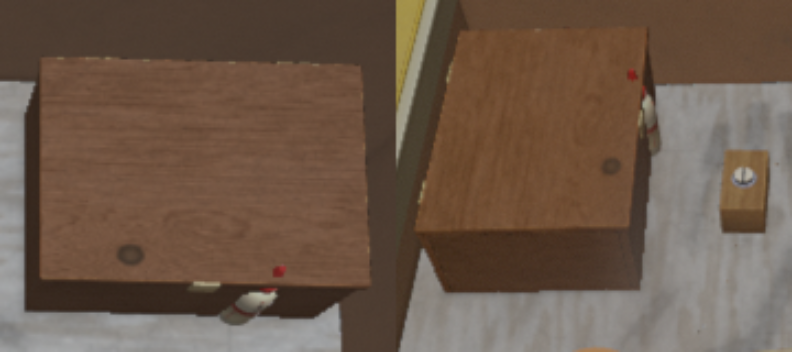

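Measurements so far:
- **Driver:** axis at (0.4885, 0.2533), yaw -16°. The pips measure at 111, 147, 181 and 217°, as the description predicts. The pointer is at about 121–125°, so v ≈ 0.2.
- **Slot:** centre at about (0.614, -0.270), direction about -92.3°.

I'll grip across the driver's x faces, so that the gripper body stays clear of the cabinet.

```bash
cat > go.py <<'E'
import sys,numpy as np
from station import sense
s=sense(); R=np.array(s['ee_rot']); p=np.array(s['tcp_pos']); yaw=np.degrees(np.arctan2(R[1,0],R[0,0]))
print('t',round(s['time_s'],2),'p',p.round(4),'yaw',yaw.round(2),'F',np.round(s['wrist_force'],1),'w',round(s['gripper_width'],3),'j6',round(s['joints'][5],1),'zax',R[:,2].round(4))
if len(sys.argv)>4:
    t=np.array([float(a) for a in sys.argv[1:4]]); y=float(sys.argv[4])
    print('units slide',(R.T@(t-p)/.025).round(3),'spin',round(-(y-yaw)/8,3))
E
python3 go.py .4885 .2533 .2 -60
```

```text
t 0.1 p [0.2146 0.5864 0.199 ] yaw -20.11 F [-0.4  0.5 -0.3] w 1.003 j6 -14.8 zax [-6.0e-04 -1.9e-03 -1.0e+00]
units slide [14.871  8.745 -0.023] spin 4.987
```

Emit:
servo_tool([
  {"slide":[0.9,0.53,0],"spin":0},
  {"slide":[0.9,0.53,0],"spin":0},
  {"slide":[0.9,0.53,0],"spin":0},
  {"slide":[0.9,0.53,0],"spin":0},
  {"slide":[0.9,0.53,0],"spin":0},
  {"slide":[0.9,0.53,0],"spin":0},
  {"slide":[0.9,0.53,0],"spin":0},
  {"slide":[0.9,0.53,0],"spin":0},
  {"slide":[0.9,0.53,0],"spin":0},
  {"slide":[0.9,0.53,0],"spin":0},
], gripper=0)

```text
time_s: 1.1
tcp_pos: [0.3824, 0.3765, 0.1935]
ee_rot: [[0.941, -0.339, -0.006], [-0.339, -0.941, -0.012], [-0.002, 0.013, -1.0]]
wrist_force: [1.0, 0.8, 0.8]
gripper_width: 0.998
```

```bash
python3 go.py .4885 .2533 .2 -60
```

```text
t 1.1 p [0.3824 0.3765 0.1935] yaw -19.81 F [1.  0.8 0.8] w 0.998 j6 8.3 zax [-0.006  -0.0119 -0.9999]
units slide [ 5.663  3.203 -0.227] spin 5.024
```

Emit:
servo_tool([
  {"slide":[0.9,0.52,-0.2],"spin":0},
  {"slide":[0.9,0.52,0],"spin":0},
  {"slide":[0.9,0.52,0],"spin":0},
  {"slide":[0.9,0.52,0],"spin":0},
  {"slide":[0.9,0.52,0],"spin":0},
  {"slide":[0,0,0],"spin":1},
  {"slide":[0,0,0],"spin":1},
  {"slide":[0,0,0],"spin":1},
  {"slide":[0,0,0],"spin":1},
  {"slide":[0,0,0],"spin":1},
])

```text
time_s: 2.1
tcp_pos: [0.4685, 0.2668, 0.1945]
ee_rot: [[0.473, -0.881, -0.015], [-0.881, -0.473, -0.019], [0.009, 0.022, -1.0]]
wrist_force: [0.6, 0.4, 0.5]
gripper_width: 1.001
```

```bash
python3 go.py .4885 .2533 .2 -60
```

```text
t 2.1 p [0.4685 0.2668 0.1945] yaw -61.77 F [0.6 0.4 0.5] w 1.001 j6 -18.8 zax [-0.0148 -0.0187 -0.9997]
units slide [ 0.857 -0.443 -0.22 ] spin -0.221
```

Emit:
servo_tool([
  {"slide":[0.43,-0.22,0],"spin":0},
  {"slide":[0.43,-0.22,0],"spin":0},
  {"slide":[0,0,0],"spin":0},
])

```text
time_s: 2.4
tcp_pos: [0.4895, 0.2516, 0.1936]
ee_rot: [[0.478, -0.878, -0.016], [-0.878, -0.478, -0.02], [0.01, 0.024, -1.0]]
wrist_force: [-0.6, -0.3, -0.2]
gripper_width: 0.999
```

```bash
python3 go.py .4885 .2533 .14 -60
```

```text
t 2.4 p [0.4895 0.2516 0.1936] yaw -61.45 F [-0.6 -0.3 -0.2] w 0.999 j6 -15.7 zax [-0.0162 -0.0199 -0.9997]
units slide [-0.099 -0.048  2.143] spin -0.181
```

Emit:
servo_tool([
  {"slide":[-0.05,-0.02,0.5],"spin":-0.2},
  {"slide":[-0.02,-0.02,0.5],"spin":0},
  {"slide":[0,0,0.5],"spin":0},
  {"slide":[0,0,0.5],"spin":0},
  {"slide":[0,0,0.4],"spin":0},
  {"slide":[0,0,0],"spin":0},
])

```text
time_s: 3.0
tcp_pos: [0.4877, 0.2512, 0.1268]
ee_rot: [[0.511, -0.859, -0.02], [-0.859, -0.511, -0.021], [0.008, 0.028, -1.0]]
wrist_force: [1.1, 0.3, -0.8]
gripper_width: 1.003
```

```bash
python3 go.py .4885 .2533 .0898 -60
```

```text
t 3.0 p [0.4877 0.2512 0.1268] yaw -59.24 F [ 1.1  0.3 -0.8] w 1.003 j6 -13.5 zax [-0.0199 -0.0211 -0.9996]
units slide [-0.068 -0.114  1.477] spin 0.095
```

Emit:
servo_tool([
  {"slide":[-0.03,-0.05,0.45],"spin":0},
  {"slide":[-0.03,-0.05,0.45],"spin":0},
  {"slide":[0,0,0.35],"spin":0},
  {"slide":[0,0,0],"spin":0},
])

```text
time_s: 3.4
tcp_pos: [0.4887, 0.2536, 0.0929]
ee_rot: [[0.513, -0.858, -0.019], [-0.858, -0.513, -0.021], [0.008, 0.027, -1.0]]
wrist_force: [0.3, 0.1, -0.7]
gripper_width: 1.002
```

```bash
python3 go.py .4885 .2533 .0898 -60; python3 - <<'E'
from station import optics
import cv2,numpy as np
t=optics.capture('top')['frame'];s=optics.capture('side')['frame']
c=lambda im,x,y,h:cv2.resize(im[y-h:y+h,x-h:x+h],(400,400),interpolation=2)[:,:,::-1]
cv2.imwrite('pics/g1.png',np.hstack([c(t,245,250,50),c(s,336,305,50)]))
E
```

```text
t 3.4 p [0.4887 0.2536 0.0929] yaw -59.14 F [ 0.3  0.1 -0.7] w 1.002 j6 -13.5 zax [-0.0194 -0.0207 -0.9996]
units slide [0.004 0.009 0.126] spin 0.107
```

View pics/g1.png

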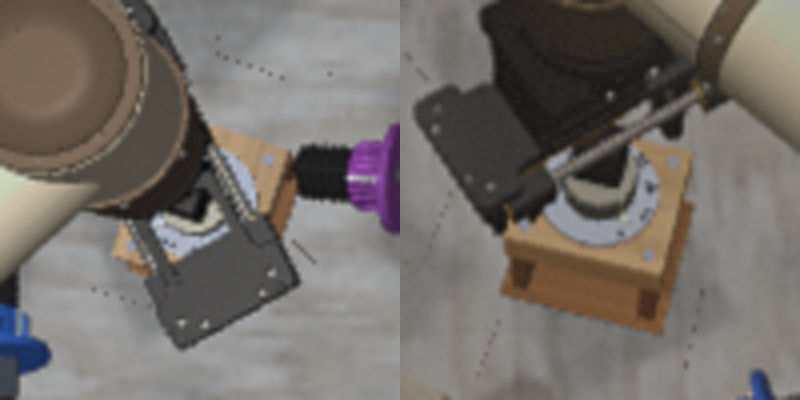

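The purple look-alike now appears to be lying on its side next to the holder. I'll check the whole scene before doing anything else.

```bash
python3 - <<'E'
from station import optics
import cv2,numpy as np
for n in('top','side'): cv2.imwrite(f'pics/{n}1.png',optics.capture(n)['frame'][:,:,::-1])
E
```

```text
(no output)
```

View pics/top1.png

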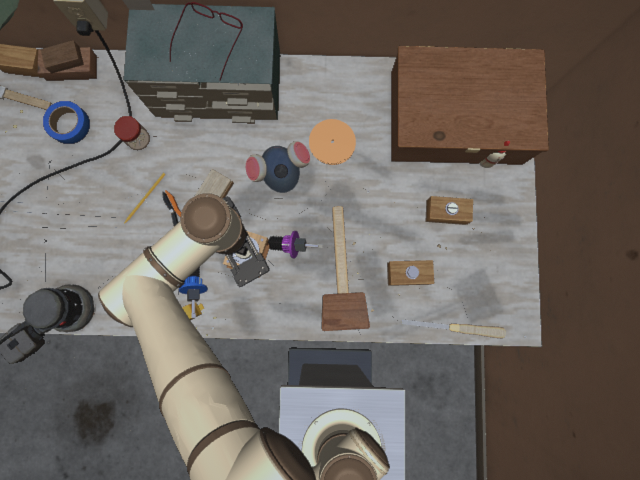

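View pics/side1.png

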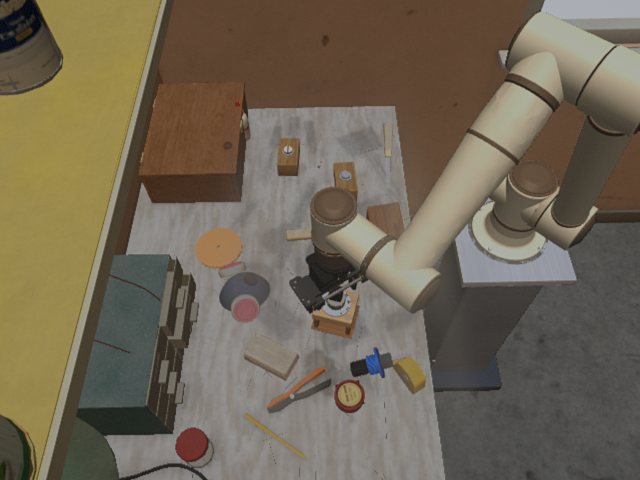

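Both look-alikes have been toppled: purple now lies at top (292,244) and blue at (193,285). I need to know why before moving again.

```bash
python3 - <<'E'
from h import *
from station import sense
D={n:pickle.load(open(n+'0.pkl','rb')) for n in('top','side')}
for nm,lo,hi in(('blue',105,125),('purple',135,160)):
    c={}
    for n,d in D.items():
        hsv=cv2.cvtColor(d['frame'],cv2.COLOR_RGB2HSV); yy,xx=np.mgrid[:480,:640]
        near={'topblue':(244,303),'toppurple':(288,296),'sideblue':(390,298),'sidepurple':(379,262)}[n+nm]
        m=(hsv[...,0]>=lo)&(hsv[...,0]<=hi)&(hsv[...,1]>110)&(hsv[...,2]>50)&(np.hypot(xx-near[0],yy-near[1])<25)
        ys,xs=np.nonzero(m); c[n]=((xs.min()+xs.max())/2,(ys.min()+ys.max())/2); print(nm,n,c[n],xs.min(),xs.max(),ys.min(),ys.max())
    print(tri(D['top'],c['top'],D['side'],c['side']))
print(sense()['joints'])
t=D['top']['frame'][270:335,215:320];s=D['side']['frame'][235:325,350:420]
cv2.imwrite('pics/la.png',np.hstack([cv2.resize(t,(420,260)),cv2.resize(s,(280,260))])[:,:,::-1])
E
```

```text
blue top (np.float64(244.0), np.float64(303.0)) 230 258 289 317
blue side (np.float64(389.0), np.float64(302.0)) 375 403 290 314
(array([0.35913383, 0.24994184, 0.07296121]), np.float64(0.0004688117964609716))
purple top (np.float64(287.5), np.float64(297.0)) 274 301 283 311
purple side (np.float64(378.5), np.float64(264.0)) 365 392 253 275
(array([0.3763613 , 0.14365034, 0.07445039]), np.float64(0.0005067754000176796))
[ 44.33752659  21.39547114 -17.14943494   0.13369032 -52.84318954
 -13.54993763]
```

View pics/la.png

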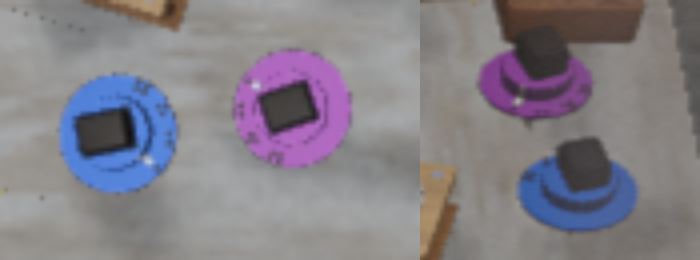

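```bash
python3 - <<'E'
from h import *
D={n:pickle.load(open(n+'0.pkl','rb')) for n in('top','side')}
print('elbow',tri(D['top'],(130,300),D['side'],(410,285)),'wrist',tri(D['top'],(207,215),D['side'],(335,207)))
import cv2
a=cv2.imread('pics/top1.png')[225:305,170:330]; cv2.imwrite('pics/la1.png',cv2.resize(a,(800,400),interpolation=2))
E
```

```text
elbow (array([0.36443863, 0.39407188, 0.41884466]), np.float64(0.008055050004400752)) wrist (array([0.49771219, 0.26011656, 0.46996576]), np.float64(0.009231124239137046))
```

View pics/la1.png

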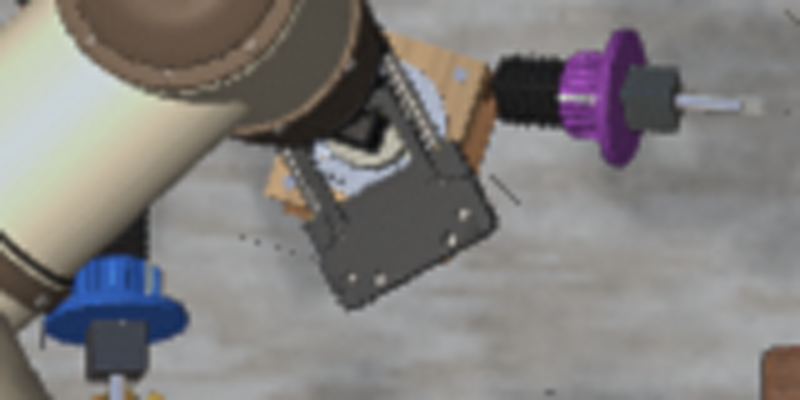

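The arm's lowest link was at about 0.42 m and the tool at 0.19 m or higher, more than 0.1 m from the look-alikes, whose tops are at about 0.147 m. They seem to have toppled off their narrow blades without any contact. They're now out of my way, so I'll leave them and close on the collar.

Emit:
servo_tool([
  {"slide":[0,0,0.08],"spin":0},
  {"slide":[0,0,0],"spin":0},
  {"slide":[0,0,0],"spin":0},
  {"slide":[0,0,0],"spin":0},
  {"slide":[0,0,0],"spin":0},
  {"slide":[0,0,0],"spin":0},
], gripper=255)

```text
time_s: 4.2
tcp_pos: [0.4907, 0.2551, 0.0946]
ee_rot: [[0.513, -0.858, -0.013], [-0.858, -0.513, -0.016], [0.007, 0.02, -1.0]]
wrist_force: [0.1, -0.5, -0.5]
gripper_width: 0.541
```

```bash
python3 go.py .4885 .2533 .0898 0
```

```text
t 4.2 p [0.4907 0.2551 0.0946] yaw -59.12 F [ 0.1 -0.5 -0.5] w 0.541 j6 -13.5 zax [-0.0133 -0.0159 -0.9998]
units slide [0.014 0.108 0.194] spin -7.39
```

Emit:
servo_tool([
  {"slide":[0,0,0.08],"spin":0},
  {"slide":[0,0,0],"spin":0},
  {"slide":[0,0,0],"spin":0},
])

```text
time_s: 4.5
tcp_pos: [0.4892, 0.2539, 0.0925]
ee_rot: [[0.514, -0.858, -0.016], [-0.858, -0.513, -0.018], [0.007, 0.023, -1.0]]
wrist_force: [-0.5, -0.2, 2.3]
gripper_width: 0.41
```

```bash
python3 go.py .4885 .2533 .0898 0; python3 - <<'E'
from station import optics
import cv2,numpy as np
s=optics.capture('side')['frame']
c=lambda im,x,y,h:cv2.resize(im[y-h:y+h,x-h:x+h],(600,600),interpolation=2)[:,:,::-1]
cv2.imwrite('pics/g2.png',c(s,336,305,32))
E
```

```text
t 4.5 p [0.4892 0.2539 0.0925] yaw -59.1 F [-0.5 -0.2  2.3] w 0.41 j6 -13.5 zax [-0.0162 -0.0181 -0.9997]
units slide [0.005 0.033 0.109] spin -7.387
```

View pics/g2.png

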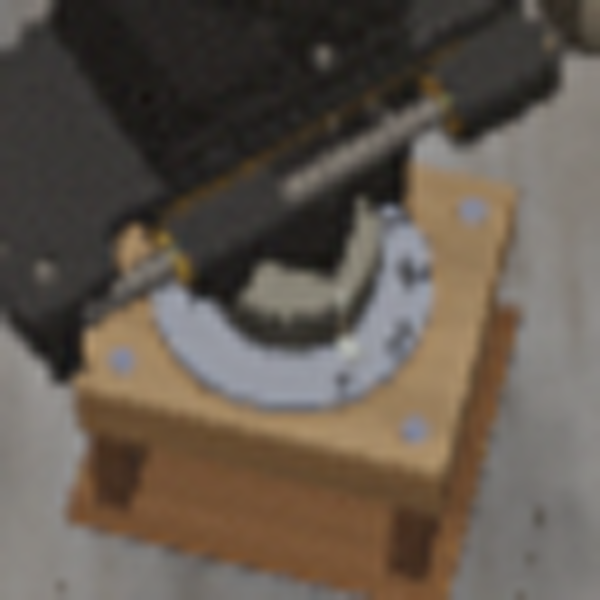

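Emit:
servo_tool([
  {"slide":[0,0,0],"spin":0},
  {"slide":[0,0,0],"spin":0},
])

```text
time_s: 4.75
tcp_pos: [0.4892, 0.2539, 0.0925]
ee_rot: [[0.514, -0.858, -0.016], [-0.858, -0.513, -0.018], [0.007, 0.023, -1.0]]
wrist_force: [-2.5, -0.8, 1.1]
gripper_width: 0.41
```

```bash
python3 go.py .4885 .2533 .0898 0; python3 - <<'E'
from station import optics
import cv2,numpy as np
t=optics.capture('top')['frame'];s=optics.capture('side')['frame']
c=lambda im,x,y,h:cv2.resize(im[y-h:y+h,x-h:x+h],(400,400),interpolation=2)[:,:,::-1]
cv2.imwrite('pics/g3.png',np.hstack([c(t,245,250,40),c(s,336,300,40)]))
E
```

```text
t 4.75 p [0.4892 0.2539 0.0925] yaw -59.09 F [-2.5 -0.8  1.1] w 0.41 j6 -13.5 zax [-0.0162 -0.0182 -0.9997]
units slide [0.005 0.034 0.11 ] spin -7.386
```

View pics/g3.png

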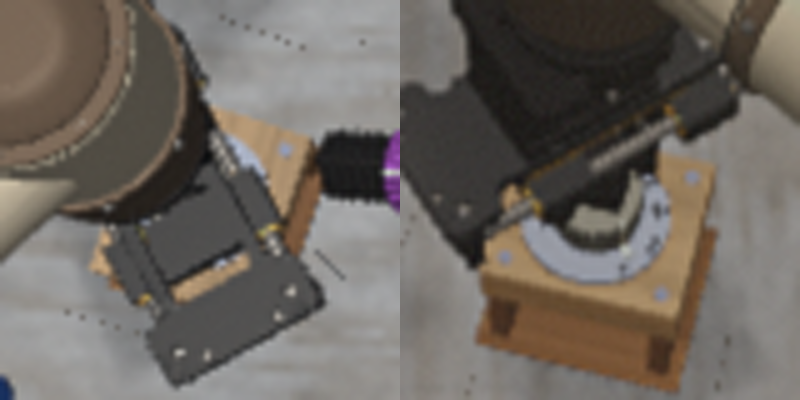

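The opening stopped at 0.41 × 87 ≈ 36 mm, while the collar is 44 mm across. So the pads are closing above the collar, on the corners of the grip. I'll open, go lower and close again.

Emit:
servo_tool([
  {"slide":[0,0,0],"spin":0},
  {"slide":[0,0,0],"spin":0},
  {"slide":[0,0,0],"spin":0},
  {"slide":[0,0.03,0.1],"spin":0},
  {"slide":[0,0,0.1],"spin":0},
  {"slide":[0,0,0],"spin":0},
], gripper=50)

```text
time_s: 5.45
tcp_pos: [0.4897, 0.2544, 0.0869]
ee_rot: [[0.513, -0.858, -0.014], [-0.858, -0.513, -0.016], [0.007, 0.02, -1.0]]
wrist_force: [0.1, -0.0, 0.1]
gripper_width: 0.783
```

```bash
python3 go.py .4885 .2533 .0868 -57
```

```text
t 5.45 p [0.4897 0.2544 0.0869] yaw -59.14 F [ 0.1 -0.   0.1] w 0.783 j6 -13.6 zax [-0.0137 -0.016  -0.9998]
units slide [0.014 0.065 0.005] spin -0.267
```

Emit:
servo_tool([
  {"slide":[0,0.05,0],"spin":0},
  {"slide":[0,0,0],"spin":0},
  {"slide":[0,0,0],"spin":0},
  {"slide":[0,0,0],"spin":0},
  {"slide":[0,0,0],"spin":0},
  {"slide":[0,0,0],"spin":0},
  {"slide":[0,0,0],"spin":0},
], gripper=255)

```text
time_s: 6.15
tcp_pos: [0.4889, 0.254, 0.087]
ee_rot: [[0.513, -0.858, -0.013], [-0.858, -0.513, -0.015], [0.007, 0.019, -1.0]]
wrist_force: [-0.9, 0.2, 0.0]
gripper_width: 0.41
```

```bash
python3 go.py .4885 .2533 .0868 -57;  python3 - <<'E'
from station import optics
import cv2,numpy as np
t=optics.capture('top')['frame'];s=optics.capture('side')['frame']
c=lambda im,x,y,h:cv2.resize(im[y-h:y+h,x-h:x+h],(400,400),interpolation=2)[:,:,::-1]
cv2.imwrite('pics/g4.png',np.hstack([c(t,245,250,40),c(s,336,300,40)]))
E
```

```text
t 6.15 p [0.4889 0.254  0.087 ] yaw -59.13 F [-0.9  0.2  0. ] w 0.41 j6 -13.6 zax [-0.0129 -0.0153 -0.9998]
units slide [0.018 0.028 0.008] spin -0.266
```

View pics/g4.png

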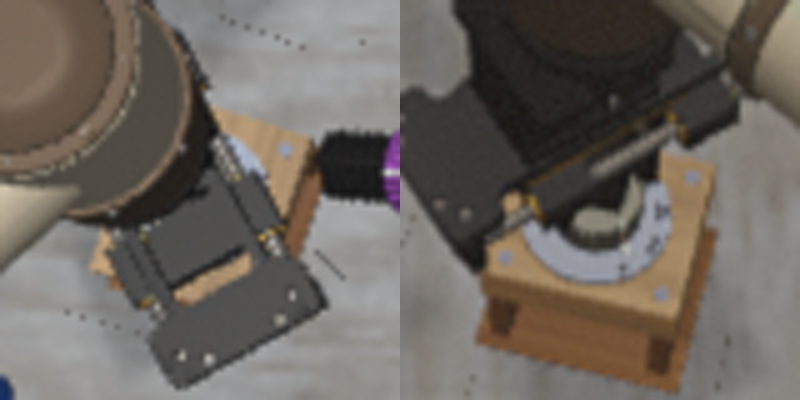

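Emit:
servo_tool([
  {"slide":[0,0,0],"spin":-0.8},
  {"slide":[0,0,0],"spin":-0.8},
  {"slide":[0,0,0],"spin":0},
])

```text
time_s: 6.55
tcp_pos: [0.4879, 0.2529, 0.0871]
ee_rot: [[0.693, -0.721, -0.015], [-0.721, -0.693, -0.017], [0.002, 0.023, -1.0]]
wrist_force: [-0.2, 0.6, -1.3]
gripper_width: 0.408
```

```bash
python3 go.py .4885 .2533 .0868 -57;  python3 - <<'E'
from station import optics,sense
import cv2,numpy as np
print(sense()['moment'])
t=optics.capture('top')['frame'];s=optics.capture('side')['frame']
c=lambda im,x,y,h:cv2.resize(im[y-h:y+h,x-h:x+h],(400,400),interpolation=2)[:,:,::-1]
cv2.imwrite('pics/g5.png',np.hstack([c(t,245,250,40),c(s,336,300,40)]))
E
```

```text
t 6.55 p [0.4879 0.2529 0.0871] yaw -46.15 F [-0.2  0.6 -1.3] w 0.408 j6 -0.6 zax [-0.0152 -0.0168 -0.9997]
units slide [ 0.003 -0.027  0.01 ] spin 1.356
[ 0.33589605 -0.2398392  -0.21237059]
```

View pics/g5.png

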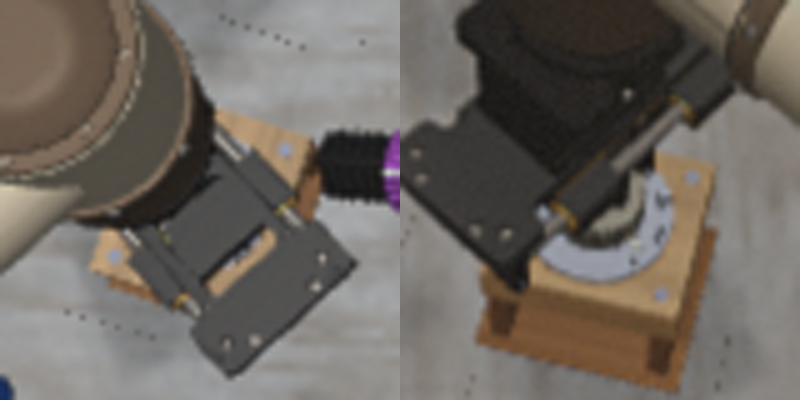

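```bash
python3 - <<'E'
from station import optics
import cv2,numpy as np
s=optics.capture('side')['frame']
cv2.imwrite('pics/g6.png',cv2.resize(s[285:325,320:370],(800,600),interpolation=2)[:,:,::-1])
E
```

```text
(no output)
```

View pics/g6.png

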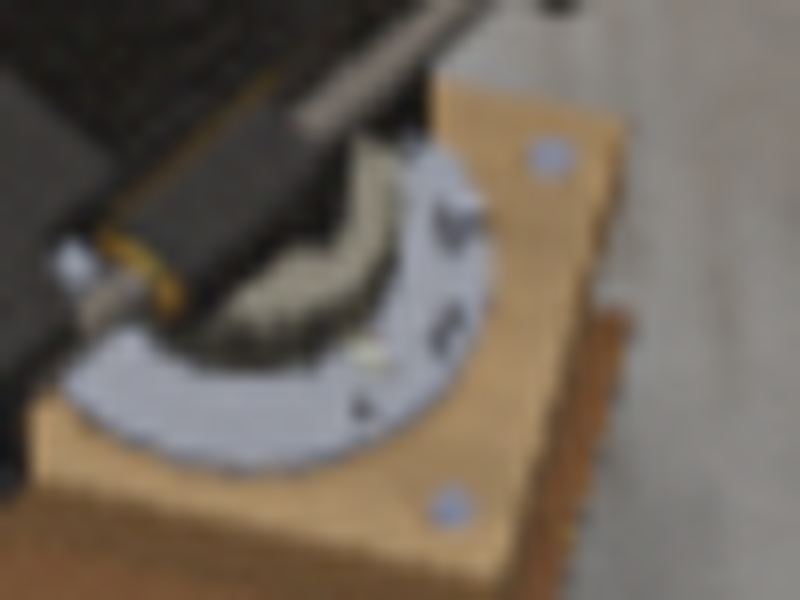

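```bash
cat > ang.py <<'E'
from h import *
d=pickle.load(open('side0.pkl','rb'))
def ang(p,o=(320,285),s=(16,15),c=(.4885,.2533),z=.085):
    u=((p[0]+.5)/s[0]-.5+o[0],(p[1]+.5)/s[1]-.5+o[1]); P=onplane(d,u,z)[0,:2]-c; return round(float(np.hypot(*P)),4),round(float(np.degrees(np.arctan2(P[1],P[0]))%360),1)
E
python3 - <<'E'
from ang import *
for p in((372,352),(362,408),(447,330),(455,222)): print(ang(p))
E
```

```text
(0.0235, 137.1)
(0.03, 120.9)
(0.0311, 156.4)
(0.0313, 192.2)
```

The driver has turned about 9° within its pocket clearance, and the pointer has not yet moved relative to the pips. I'll turn a little more and watch the moment and the opening.

Emit:
servo_tool([
  {"slide":[0,0,0],"spin":-0.7},
  {"slide":[0,0,0],"spin":0},
])

```text
time_s: 6.9
tcp_pos: [0.4877, 0.2531, 0.0869]
ee_rot: [[0.758, -0.652, -0.016], [-0.652, -0.758, -0.017], [-0.001, 0.023, -1.0]]
wrist_force: [-1.4, 1.0, 0.3]
gripper_width: 0.396
```

```bash
python3 go.py .4885 .2533 .0868 -57;  python3 - <<'E'
from station import optics,sense
import cv2,numpy as np
print(sense()['moment'])
s=optics.capture('side')['frame']
cv2.imwrite('pics/g7.png',cv2.resize(s[285:325,320:370],(800,600),interpolation=2)[:,:,::-1])
E
```

```text
t 6.9 p [0.4877 0.2531 0.0869] yaw -40.71 F [-1.4  1.   0.3] w 0.396 j6 4.9 zax [-0.0157 -0.0167 -0.9997]
units slide [ 0.021 -0.027  0.004] spin 2.037
[ 0.34425117  0.11801728 -0.14573528]
```

View pics/g7.png

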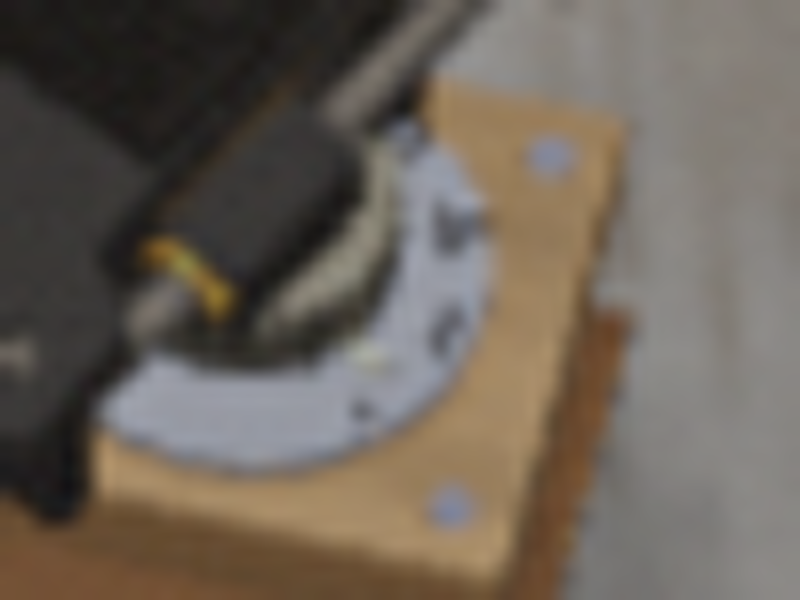

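The opening shrank and neither the pointer nor the pips moved, so the pads are slipping on the oblong grip. I'll project where the fingertips should be and compare with the image.

```bash
python3 - <<'E'
from h import *
from station import optics,sense
s=sense(); R=np.array(s['ee_rot']);p=np.array(s['tcp_pos'])
for n,o,w,h in(('side',(310,270),70,60),('top',(210,215),80,60)):
    d=optics.capture(n); im=cv2.resize(d['frame'][o[1]:o[1]+h,o[0]:o[0]+w],(w*10,h*10),interpolation=2)[:,:,::-1].copy()
    for back,col in((0,(0,0,255)),(.0187,(0,255,0)),(.0374,(255,255,0))):
        for sg in(-1,1):
            for yo in (.0175,.0325):
              q=[p+R@np.array([x,sg*yo,-back]) for x in(-.0095,.0095)]
              u=(proj(d,np.array(q))-o+.5)*10
              cv2.line(im,tuple(u[0].astype(int).tolist()),tuple(u[1].astype(int).tolist()),col,2)
    cv2.imwrite(f'pics/p_{n}.png',im)
E
```

```text
(no output)
```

View pics/p_side.png

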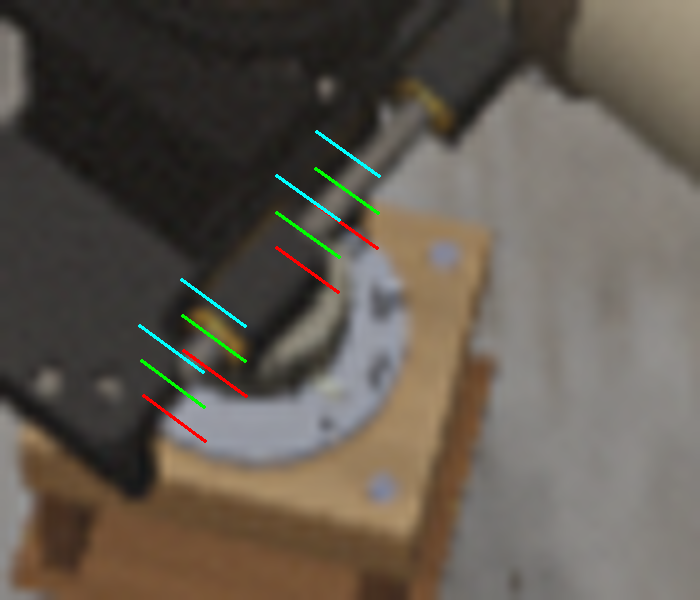

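View pics/p_top.png

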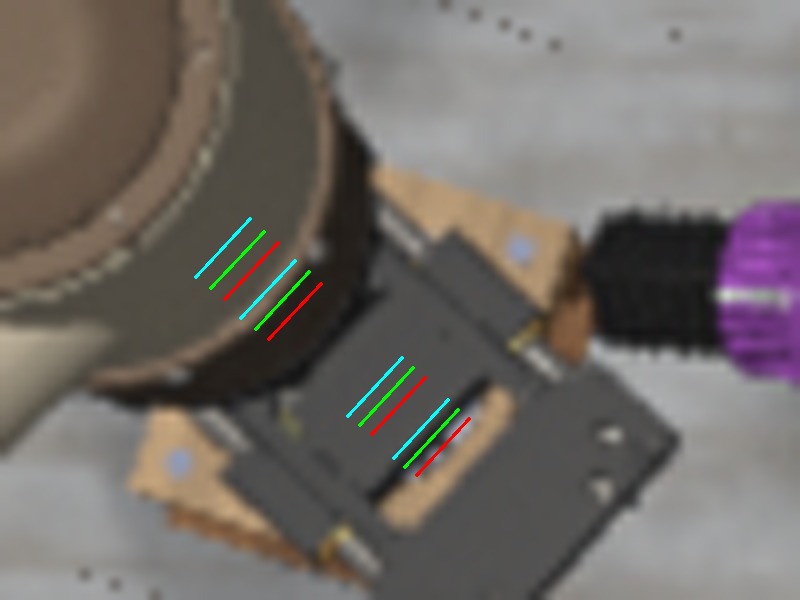

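```bash
python3 - <<'E'
from h import *
from station import optics
out=[]
for n,o in(('side',(305,262)),('top',(210,215))):
    f=optics.capture(n)['frame'][o[1]:o[1]+75,o[0]:o[0]+50 if 0 else o[0]+75]
    g=(255*(f/255.)**.4).astype(np.uint8); out.append(cv2.resize(g,(400,400),interpolation=2)[:,:,::-1])
f=pickle.load(open('side0.pkl','rb'))['frame'][340:480,460:560]
cv2.imwrite('pics/b1.png',np.hstack(out))
cv2.imwrite('pics/b2.png',cv2.resize((255*(f/255.)**.5).astype(np.uint8),(500,600)[::1],interpolation=2)[:,:,::-1])
E
```

```text
(no output)
```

View pics/b1.png

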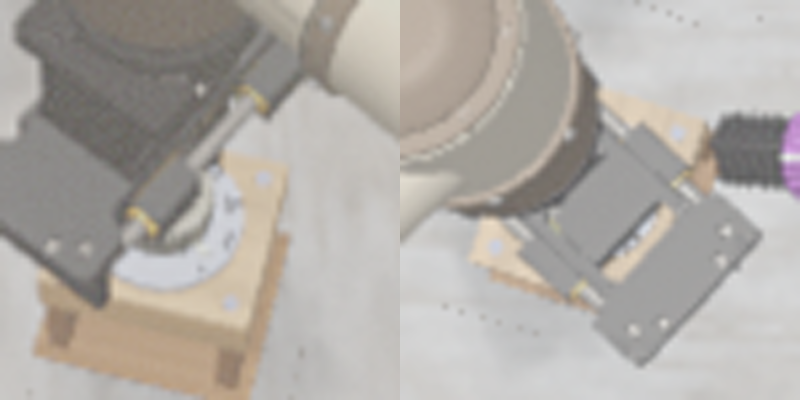

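View pics/b2.png

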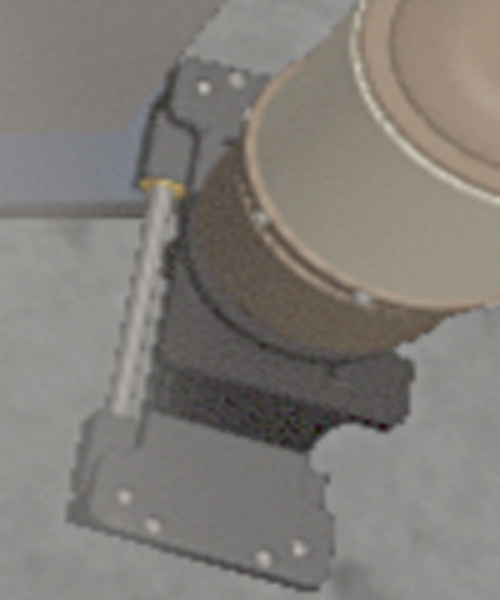

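```bash
python3 - <<'E'
from h import *
D={n:pickle.load(open(n+'0.pkl','rb')) for n in('top','side')}
f=lambda x,y,o,s:((x+.5)/s-.5+o[0],(y+.5)/s-.5+o[1])
print('grip top',tri(D['top'],f(160,182,(215,218),6.25),D['side'],f(204,82,(304,276),6.25)))
for z in(.108,.149):
  print(z,[((proj(D[n],[.4885,.2533,z])[0]-o+.5)*6.25).round(0) for n,o in(('top',(215,218)),('side',(304,276)))])
E
```

```text
grip top (array([0.48794222, 0.25319712, 0.15199751]), np.float64(0.0017793545152853592))
0.108 [array([177., 197.]), array([199., 138.])]
0.149 [array([161., 184.]), array([200.,  86.])]
```

The driver's height checks out: the grip top triangulates to about 0.150 m. The fingertips therefore don't reach as low as assumed. I'll open, feel my way down in 1–2 mm steps while watching the force, and re-grip on the collar.

Emit:
servo_tool([
  {"slide":[0,0,0],"spin":0},
  {"slide":[0,0,0],"spin":0},
  {"slide":[0,0,0],"spin":0},
  {"slide":[0,-0.02,0.1],"spin":0},
  {"slide":[0,0,0],"spin":0},
], gripper=50)

```text
time_s: 7.65
tcp_pos: [0.4883, 0.2526, 0.0844]
ee_rot: [[0.758, -0.652, -0.016], [-0.652, -0.758, -0.019], [0.001, 0.025, -1.0]]
wrist_force: [0.9, 0.4, 0.8]
gripper_width: 0.748
```

```bash
python3 go.py .4885 .2533 .082 -43;  python3 - <<'E'
from h import *
from station import optics,sense
s=sense(); R=np.array(s['ee_rot']);p=np.array(s['tcp_pos'])
for n,o,w,h in(('side',(300,265),80,60),):
    d=optics.capture(n); g=(255*(d['frame']/255.)**.5).astype(np.uint8); im=cv2.resize(g[o[1]:o[1]+h,o[0]:o[0]+w],(w*10,h*10),interpolation=2)[:,:,::-1].copy()
    cv2.imwrite(f'pics/q_{n}.png',im)
E
```

```text
t 7.65 p [0.4883 0.2526 0.0844] yaw -40.71 F [0.9 0.4 0.8] w 0.748 j6 4.8 zax [-0.0157 -0.0191 -0.9997]
units slide [-0.014 -0.029  0.095] spin 0.286
```

View pics/q_side.png

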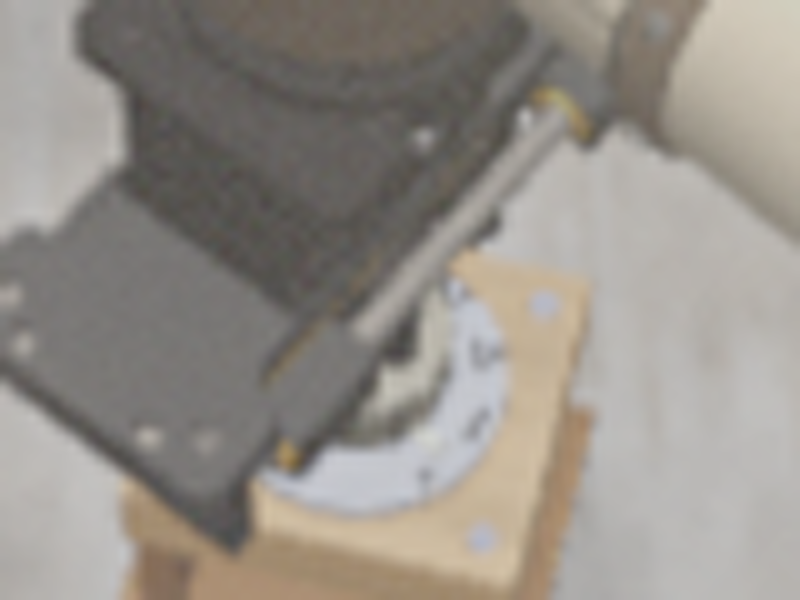

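Emit:
servo_tool([
  {"slide":[0,-0.02,0.08],"spin":0},
  {"slide":[0,0,0],"spin":0},
])

```text
time_s: 7.9
tcp_pos: [0.4888, 0.2529, 0.0824]
ee_rot: [[0.758, -0.652, -0.015], [-0.652, -0.758, -0.019], [0.001, 0.024, -1.0]]
wrist_force: [-0.2, -0.0, -0.9]
gripper_width: 0.794
```

```bash
python3 go.py .4885 .2533 .08 -43
```

```text
t 7.9 p [0.4888 0.2529 0.0824] yaw -40.71 F [-0.2 -0.  -0.9] w 0.794 j6 4.8 zax [-0.0153 -0.019  -0.9997]
units slide [-0.019 -0.004  0.097] spin 0.287
```

Emit:
servo_tool([
  {"slide":[0,0,0.06],"spin":0},
  {"slide":[0,0,0],"spin":0},
])

```text
time_s: 8.1
tcp_pos: [0.4888, 0.2529, 0.0807]
ee_rot: [[0.758, -0.652, -0.015], [-0.652, -0.758, -0.019], [0.001, 0.025, -1.0]]
wrist_force: [-0.6, -0.7, -0.0]
gripper_width: 0.804
```

```bash
python3 go.py .4885 .2533 .08 -43
```

```text
t 8.1 p [0.4888 0.2529 0.0807] yaw -40.7 F [-0.6 -0.7 -0. ] w 0.804 j6 4.8 zax [-0.0154 -0.0191 -0.9997]
units slide [-0.02  -0.004  0.029] spin 0.287
```

Emit:
servo_tool([
  {"slide":[0,0,0],"spin":0},
  {"slide":[0,0,0],"spin":0},
  {"slide":[0,0,0],"spin":0},
  {"slide":[0,0,0],"spin":0},
], gripper=150)

```text
time_s: 8.5
tcp_pos: [0.4888, 0.2529, 0.0808]
ee_rot: [[0.758, -0.652, -0.015], [-0.652, -0.758, -0.019], [0.001, 0.024, -1.0]]
wrist_force: [-0.6, -0.1, 0.1]
gripper_width: 0.525
```

```bash
python3 go.py .4885 .2533 .08 -43
```

```text
t 8.5 p [0.4888 0.2529 0.0808] yaw -40.7 F [-0.6 -0.1  0.1] w 0.525 j6 4.8 zax [-0.0153 -0.0191 -0.9997]
units slide [-0.02  -0.004  0.03 ] spin 0.287
```

Emit:
servo_tool([
  {"slide":[0,0,0],"spin":0},
  {"slide":[0,0,0],"spin":0},
])

```text
time_s: 8.7
tcp_pos: [0.4884, 0.2525, 0.0808]
ee_rot: [[0.758, -0.652, -0.016], [-0.652, -0.758, -0.02], [0.001, 0.026, -1.0]]
wrist_force: [-0.3, 0.6, -0.1]
gripper_width: 0.493
```

```bash
python3 go.py .4885 .2533 .08 -43
```

```text
t 8.7 p [0.4884 0.2525 0.0808] yaw -40.71 F [-0.3  0.6 -0.1] w 0.493 j6 4.8 zax [-0.0162 -0.0199 -0.9997]
units slide [-0.02  -0.029  0.03 ] spin 0.286
```

Emit:
servo_tool([
  {"slide":[0,0,0],"spin":0},
  {"slide":[0,0,0],"spin":0},
], gripper=255)

```text
time_s: 8.9
tcp_pos: [0.4884, 0.2525, 0.0808]
ee_rot: [[0.758, -0.652, -0.016], [-0.652, -0.758, -0.02], [0.001, 0.025, -1.0]]
wrist_force: [-0.8, 0.3, -0.2]
gripper_width: 0.488
```

```bash
python3 go.py .4885 .2533 .08 -43
```

```text
t 8.9 p [0.4884 0.2525 0.0808] yaw -40.71 F [-0.8  0.3 -0.2] w 0.488 j6 4.8 zax [-0.0161 -0.0197 -0.9997]
units slide [-0.019 -0.027  0.031] spin 0.286
```

The opening settled at 0.488 (about 43 mm), so the collar is gripped. Now I'll turn it.

Emit:
servo_tool([
  {"slide":[0,0,0],"spin":-0.8},
  {"slide":[0,0,0],"spin":-0.8},
  {"slide":[0,0,0],"spin":0},
])

```text
time_s: 9.2
tcp_pos: [0.4885, 0.2526, 0.0808]
ee_rot: [[0.887, -0.462, -0.016], [-0.462, -0.887, -0.02], [-0.005, 0.025, -1.0]]
wrist_force: [-0.3, -0.9, 1.5]
gripper_width: 0.485
```

```bash
python3 go.py .4885 .2533 .08 -43;  python3 - <<'E'
from station import optics,sense
import cv2,numpy as np
print(sense()['moment'])
s=optics.capture('side')['frame']
cv2.imwrite('pics/g8.png',cv2.resize(s[285:325,320:370],(800,600),interpolation=2)[:,:,::-1])
E
```

```text
t 9.2 p [0.4885 0.2526 0.0808] yaw -27.5 F [-0.3 -0.9  1.5] w 0.485 j6 18.0 zax [-0.016  -0.0196 -0.9997]
units slide [-0.013 -0.027  0.03 ] spin 1.937
[-0.04961218  0.08809759  0.00365108]
```

View pics/g8.png

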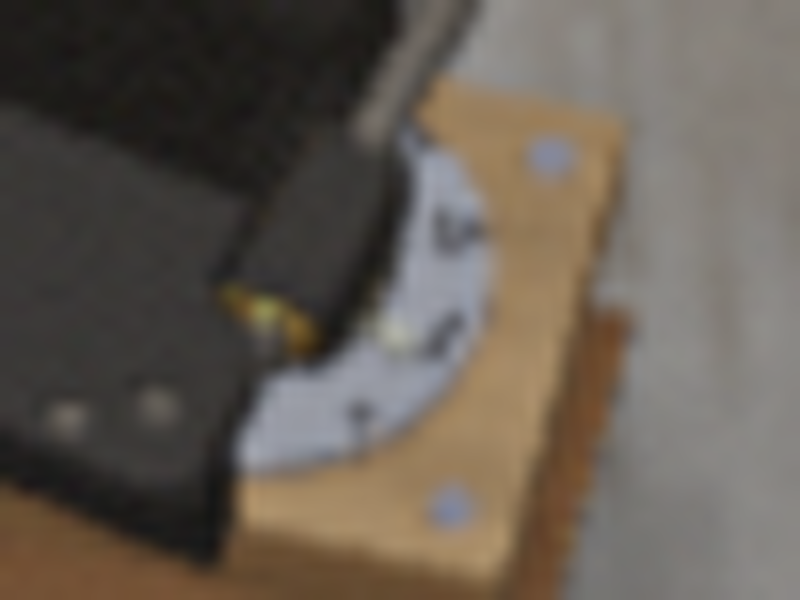

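The pointer at (395,332) is now moving toward the two-pip mark while the pips stay put, so the collar is turning. I'll continue.

```bash
python3 - <<'E'
from ang import *
for p in((395,332),(362,413),(447,332),(455,230)): print(ang(p))
E
```

```text
(0.0243, 148.8)
(0.0307, 120.0)
(0.0312, 155.8)
(0.0309, 189.7)
```

Emit:
servo_tool([
  {"slide":[0,0,0],"spin":-0.8},
  {"slide":[0,0,0],"spin":-0.8},
  {"slide":[0,0,0],"spin":-0.8},
  {"slide":[0,0,0],"spin":-0.8},
  {"slide":[0,0,0],"spin":0},
])

```text
time_s: 9.75
tcp_pos: [0.4886, 0.2528, 0.0808]
ee_rot: [[0.999, -0.031, -0.016], [-0.031, -0.999, -0.019], [-0.015, 0.02, -1.0]]
wrist_force: [-0.9, 0.5, -0.4]
gripper_width: 0.487
```

```bash
python3 go.py .4885 .2533 .08 -43;  python3 - <<'E'
from station import optics,sense
import cv2,numpy as np
s=optics.capture('side')['frame'];t=optics.capture('top')['frame']
cv2.imwrite('pics/g9.png',np.hstack([cv2.resize(s[285:325,320:370],(400,300),interpolation=2),cv2.resize(t[230:275,220:280],(400,300),interpolation=2)])[:,:,::-1])
cv2.imwrite('pics/g9s.png',cv2.resize(s[285:325,320:370],(800,600),interpolation=2)[:,:,::-1])
E
```

```text
t 9.75 p [0.4886 0.2528 0.0808] yaw -1.78 F [-0.9  0.5 -0.4] w 0.487 j6 43.7 zax [-0.0158 -0.0193 -0.9997]
units slide [-0.004 -0.02   0.031] spin 5.152
```

View pics/g9.png

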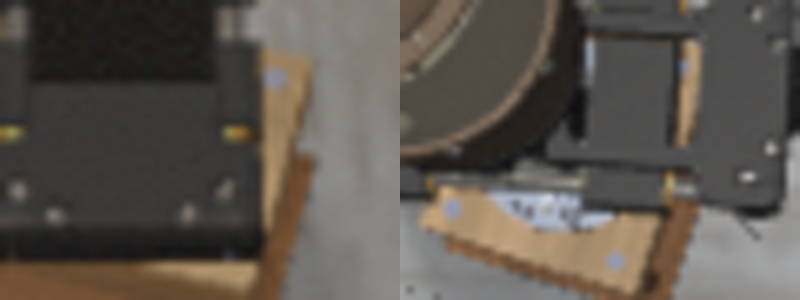

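View pics/g9s.png

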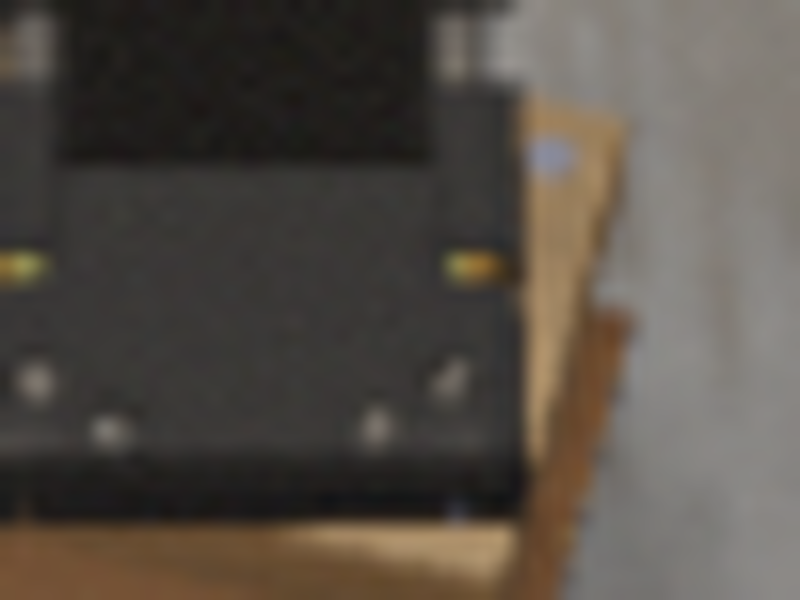

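```bash
python3 - <<'E'
from station import optics
import cv2
t=optics.capture('top')['frame']
cv2.imwrite('pics/g10.png',cv2.resize(t[248:273,222:262],(800,500),interpolation=2)[:,:,::-1])
E
```

```text
(no output)
```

View pics/g10.png

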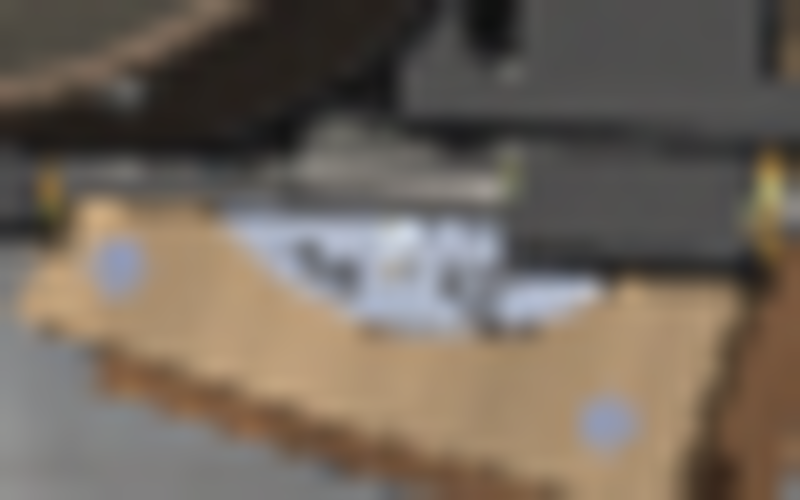

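```bash
python3 - <<'E'
import ang
from ang import *
ang.d=pickle.load(open('top0.pkl','rb'))
for p in((400,255),(325,267),(472,295)): print(ang.ang(p,(222,248),(20,20)))
E
```

```text
Traceback (most recent call last):
AttributeError: 'function' object has no attribute 'ang'
```

```bash
python3 - <<'E'
import ang as A
from h import *
A.d=pickle.load(open('top0.pkl','rb'))
for p in((400,255),(325,267),(472,295)): print(A.ang(p,(222,248),(20,20)))
E
```

```text
(0.0259, 167.6)
(0.0307, 151.4)
(0.0302, 186.6)
```

Emit:
servo_tool([
  {"slide":[0,0,0],"spin":-0.7},
  {"slide":[0,0,0],"spin":-0.7},
  {"slide":[0,0,0],"spin":-0.6},
  {"slide":[0,0,0],"spin":0},
])

```text
time_s: 10.3
tcp_pos: [0.4887, 0.2529, 0.0809]
ee_rot: [[0.969, 0.245, -0.016], [0.245, -0.969, -0.019], [-0.02, 0.015, -1.0]]
wrist_force: [-0.3, -0.6, 0.2]
gripper_width: 0.484
```

```bash
python3 go.py .4885 .2533 .08 -43; python3 - <<'E'
from station import optics
import cv2
t=optics.capture('top')['frame']
cv2.imwrite('pics/g11.png',cv2.resize(t[248:273,222:262],(800,500),interpolation=2)[:,:,::-1])
E
```

```text
t 10.3 p [0.4887 0.2529 0.0809] yaw 14.18 F [-0.3 -0.6  0.2] w 0.484 j6 59.7 zax [-0.0156 -0.0191 -0.9997]
units slide [-0.002 -0.017  0.036] spin 7.147
```

View pics/g11.png

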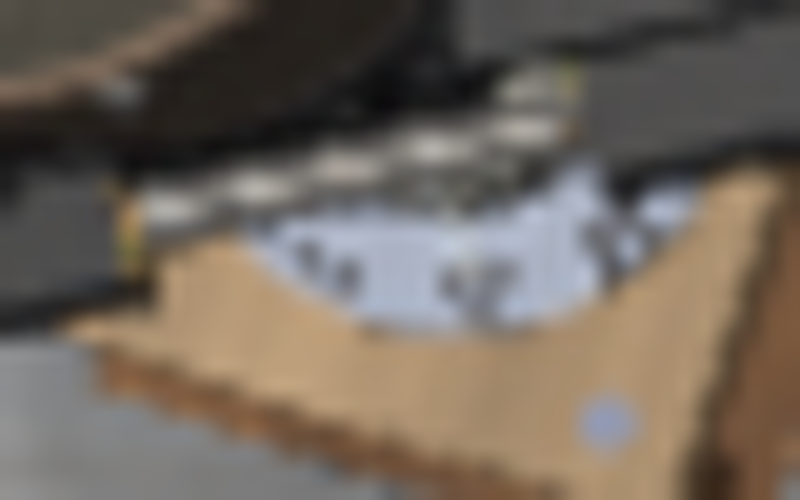

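```bash
python3 - <<'E'
import ang as A
from h import *
A.d=pickle.load(open('top0.pkl','rb'))
for p in((460,245),(466,262),(328,267),(480,287),(618,245)): print(A.ang(p,(222,248),(20,20)))
E
```

```text
(0.0239, 184.2)
(0.026, 185.7)
(0.0305, 152.0)
(0.0293, 188.7)
(0.0315, 222.2)
```

Emit:
servo_tool([
  {"slide":[0,0,0],"spin":-0.35},
  {"slide":[0,0,0],"spin":0},
])

```text
time_s: 10.55
tcp_pos: [0.4887, 0.2529, 0.081]
ee_rot: [[0.958, 0.287, -0.016], [0.287, -0.958, -0.019], [-0.02, 0.014, -1.0]]
wrist_force: [-0.3, 0.5, 0.0]
gripper_width: 0.488
```

Emit:
servo_tool([
  {"slide":[0,0,0],"spin":0},
  {"slide":[0,0,0],"spin":0},
  {"slide":[0,0,0],"spin":0},
  {"slide":[0,0,0],"spin":0},
], gripper=20)

```text
time_s: 10.95
tcp_pos: [0.489, 0.2533, 0.0809]
ee_rot: [[0.96, 0.281, -0.015], [0.281, -0.96, -0.018], [-0.019, 0.013, -1.0]]
wrist_force: [-0.6, 0.4, -0.1]
gripper_width: 0.765
```

Emit:
servo_tool([
  {"slide":[0,0,-0.4],"spin":0},
  {"slide":[0,0,-0.8],"spin":0},
  {"slide":[0,0,-0.8],"spin":-0.5},
  {"slide":[0,0,-0.6],"spin":-1},
  {"slide":[0,0,0],"spin":-1},
  {"slide":[0,0,0],"spin":-1},
  {"slide":[0,0,0],"spin":-1},
  {"slide":[0,0,0],"spin":-1},
  {"slide":[0,0,0],"spin":-1},
  {"slide":[0,0,0],"spin":-0.5},
])

```text
time_s: 11.95
tcp_pos: [0.4921, 0.2558, 0.1569]
ee_rot: [[0.267, 0.964, -0.007], [0.963, -0.267, -0.013], [-0.014, -0.003, -1.0]]
wrist_force: [-0.4, -0.5, -0.2]
gripper_width: 0.923
```

```bash
python3 go.py .4885 .2533 .12 74; python3 - <<'E'
from station import optics
import cv2,numpy as np
t=optics.capture('top')['frame'];s=optics.capture('side')['frame']
cv2.imwrite('pics/g12.png',np.hstack([cv2.resize(t[225:275,220:270],(400,400),interpolation=2),cv2.resize(s[280:330,315:365],(400,400),interpolation=2)])[:,:,::-1])
E
```

```text
t 11.95 p [0.4921 0.2558 0.1569] yaw 74.49 F [-0.4 -0.5 -0.2] w 0.923 j6 120.0 zax [-0.0071 -0.0127 -0.9999]
units slide [-0.112 -0.108  1.478] spin 0.061
```

View pics/g12.png

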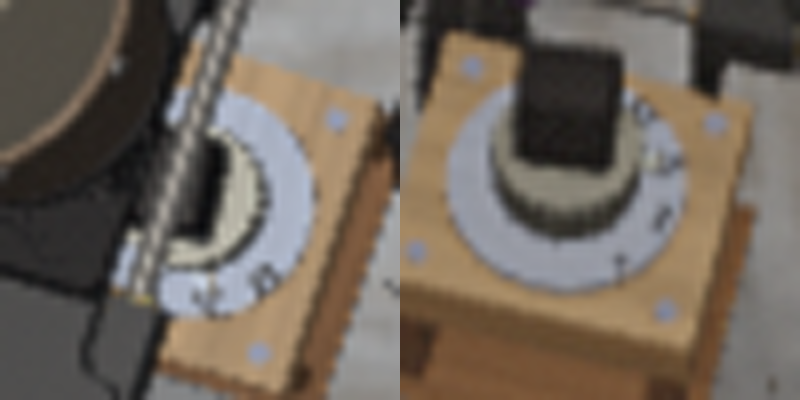

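```bash
python3 - <<'E'
from station import optics
import cv2,numpy as np
t=optics.capture('top')['frame'];s=optics.capture('side')['frame']
cv2.imwrite('pics/g13.png',cv2.resize(s[290:320,328:358],(600,600),interpolation=2)[:,:,::-1])
cv2.imwrite('pics/g14.png',cv2.resize(t[245:270,232:262],(600,500),interpolation=2)[:,:,::-1])
E
```

```text
(no output)
```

View pics/g13.png

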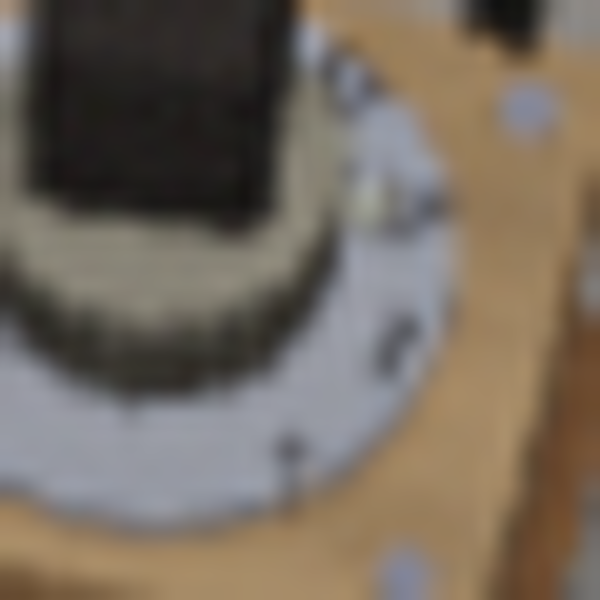

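View pics/g14.png

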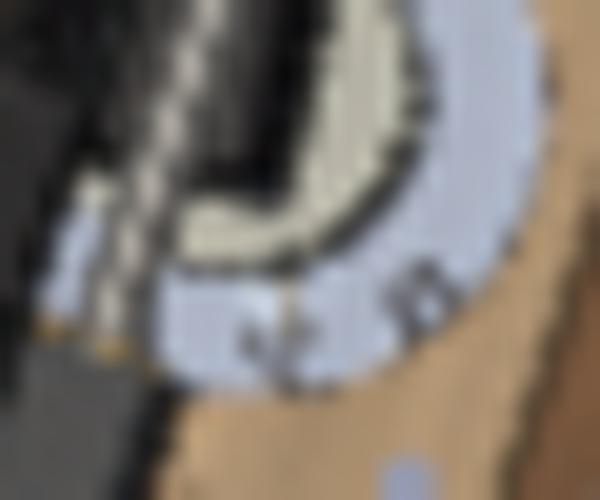

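```bash
python3 - <<'E'
import ang as A
from h import *
for c in((.4885,.2533),(.4895,.2533),(.4885,.2543)):
  A.d=pickle.load(open('side0.pkl','rb'))
  print('side ptr',A.ang((370,205),(328,290),(20,20),c,.0865),[A.ang(p,(328,290),(20,20),c,.084) for p in((291,470),(398,345),(418,210),(350,78))])
  A.d=pickle.load(open('top0.pkl','rb'))
  print('top ptr',A.ang((278,295),(232,245),(20,20),c,.0865),[A.ang(p,(232,245),(20,20),c,.084) for p in((280,345),(420,297))])
E
```

```text
side ptr (0.0262, 190.5) [(0.0323, 117.8), (0.0311, 156.2), (0.032, 189.5), (0.0336, 223.8)]
top ptr (0.023, 190.3) [(0.0289, 188.5), (0.0308, 223.6)]
side ptr (0.0272, 190.1) [(0.0328, 119.4), (0.032, 156.9), (0.033, 189.2), (0.0343, 222.6)]
top ptr (0.024, 189.9) [(0.0299, 188.2), (0.0315, 222.4)]
side ptr (0.0264, 192.7) [(0.0314, 118.7), (0.0307, 157.9), (0.0322, 191.2), (0.0343, 225.0)]
top ptr (0.0232, 192.7) [(0.0291, 190.4), (0.0315, 225.0)]
```

```bash
python3 - <<'E'
from h import *
from station import optics,sense
s=sense(); R=np.array(s['ee_rot']);p=np.array(s['tcp_pos'])
for n,o,w,h in(('side',(290,240),90,60),):
    d=optics.capture(n); g=(255*(d['frame']/255.)**.5).astype(np.uint8); im=cv2.resize(g[o[1]:o[1]+h,o[0]:o[0]+w],(w*8,h*8),interpolation=2)[:,:,::-1].copy()
    im0=im.copy()
    for back,col in((0,(0,0,255)),(.0187,(0,255,0)),(.0374,(255,255,0))):
        for sg in(-1,1):
            for yo in (.040,.055):
              q=[p+R@np.array([x,sg*yo,-back]) for x in(-.0095,.0095)]
              u=(proj(d,np.array(q))-o+.5)*8
              cv2.line(im,tuple(u[0].astype(int).tolist()),tuple(u[1].astype(int).tolist()),col,1)
    cv2.imwrite('pics/r.png',np.vstack([im0,im])[:, :])
E
python3 -c "
import cv2;a=cv2.imread('pics/r.png');cv2.imwrite('pics/r2.png',cv2.resize(a,(540,720))[:600] if 0 else cv2.resize(a,(450,600)))"
```

```text
(no output)
```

View pics/r2.png

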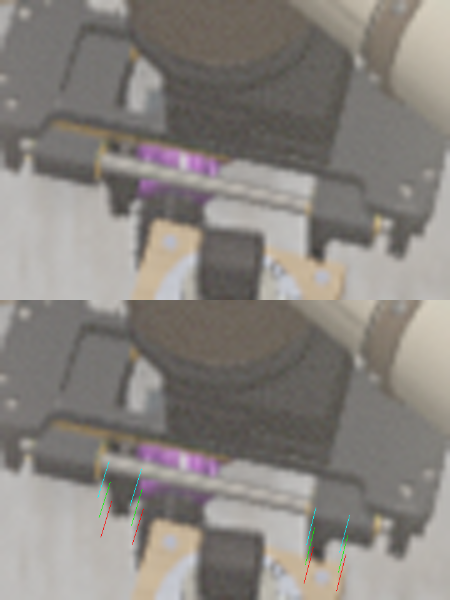

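In this picture the real fingertips sit about 20 mm above the reported TCP, which explains the collar problem. The pointer reads about 190.4° against the three-pip mark at about 189°, an error of about 0.02 rad, so the collar is set. Now I'll grip the black grip with TCP z ≈ 0.091, which puts the tips just above the collar.

Emit:
servo_tool([
  {"slide":[-0.06,-0.05,0.5],"spin":0.05},
  {"slide":[-0.05,-0.05,0.6],"spin":0},
  {"slide":[0,0,0.6],"spin":0},
  {"slide":[0,0,0.5],"spin":0},
  {"slide":[0,0,0],"spin":0},
], gripper=0)

```text
time_s: 12.7
tcp_pos: [0.489, 0.2534, 0.1011]
ee_rot: [[0.286, 0.958, -0.006], [0.958, -0.286, -0.011], [-0.013, -0.002, -1.0]]
wrist_force: [-1.1, -0.3, 0.4]
gripper_width: 0.999
```

```bash
python3 go.py .4885 .2533 .0915 74
```

```text
t 12.7 p [0.489  0.2534 0.1011] yaw 73.39 F [-1.1 -0.3  0.4] w 0.999 j6 118.8 zax [-0.0055 -0.0114 -0.9999]
units slide [-0.005 -0.018  0.382] spin -0.076
```

Emit:
servo_tool([
  {"slide":[0,0,0.2],"spin":-0.05},
  {"slide":[0,0,0.16],"spin":0},
  {"slide":[0,0,0],"spin":0},
])

```text
time_s: 13.0
tcp_pos: [0.4898, 0.2539, 0.0928]
ee_rot: [[0.279, 0.96, -0.004], [0.96, -0.279, -0.01], [-0.011, -0.001, -1.0]]
wrist_force: [-0.2, 0.5, -0.7]
gripper_width: 1.001
```

```bash
python3 go.py .4885 .2533 .0915 74
```

```text
t 13.0 p [0.4898 0.2539 0.0928] yaw 73.78 F [-0.2  0.5 -0.7] w 1.001 j6 119.1 zax [-0.0037 -0.0103 -0.9999]
units slide [-0.037 -0.044  0.052] spin -0.028
```

Emit:
servo_tool([
  {"slide":[0,0,0],"spin":0},
  {"slide":[0,0,0],"spin":0},
  {"slide":[0,0,0],"spin":0},
  {"slide":[0,0,0],"spin":0},
  {"slide":[0,0,0],"spin":0},
  {"slide":[0,0,0],"spin":0},
  {"slide":[0,0,0],"spin":0},
  {"slide":[0,0,0],"spin":0},
  {"slide":[0,0,0],"spin":0},
], gripper=255)

```text
time_s: 13.9
tcp_pos: [0.4891, 0.2553, 0.0946]
ee_rot: [[0.28, 0.96, -0.004], [0.96, -0.28, -0.007], [-0.008, -0.002, -1.0]]
wrist_force: [0.2, -1.0, -3.1]
gripper_width: 0.355
```

```bash
python3 go.py .4885 .2533 .18 74; python3 - <<'E'
from station import optics
import cv2,numpy as np
s=optics.capture('side')['frame']
cv2.imwrite('pics/g15.png',cv2.resize(s[280:330,315:365],(600,600),interpolation=2)[:,:,::-1])
E
```

```text
t 13.9 p [0.4891 0.2553 0.0946] yaw 73.74 F [ 0.2 -1.  -3.1] w 0.355 j6 119.1 zax [-0.0037 -0.0073 -1.    ]
units slide [-0.112 -0.007 -3.415] spin -0.032
```

View pics/g15.png

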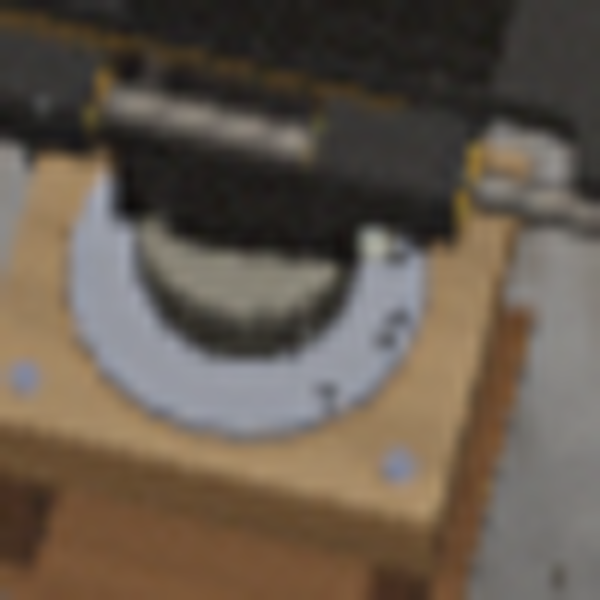

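Emit:
servo_tool([
  {"slide":[0,0,0],"spin":0},
  {"slide":[0,0,0],"spin":0},
  {"slide":[0,0,-0.2],"spin":0},
  {"slide":[0,0,-0.3],"spin":0},
  {"slide":[0,0,-0.3],"spin":0},
  {"slide":[0,0,0],"spin":0},
])

```text
time_s: 14.55
tcp_pos: [0.4891, 0.2549, 0.1149]
ee_rot: [[0.28, 0.96, -0.005], [0.96, -0.28, -0.009], [-0.01, -0.002, -1.0]]
wrist_force: [0.4, -0.3, -2.2]
gripper_width: 0.356
```

```bash
python3 go.py .4885 .2533 .22 74; python3 - <<'E'
from station import optics
import cv2,numpy as np
s=optics.capture('side')['frame']
cv2.imwrite('pics/g16.png',cv2.resize(s[270:340,310:380],(600,600),interpolation=2)[:,:,::-1])
E
```

```text
t 14.55 p [0.4891 0.2549 0.1149] yaw 73.71 F [ 0.4 -0.3 -2.2] w 0.356 j6 119.1 zax [-0.0049 -0.0085 -1.    ]
units slide [-0.11  -0.015 -4.204] spin -0.036
```

View pics/g16.png

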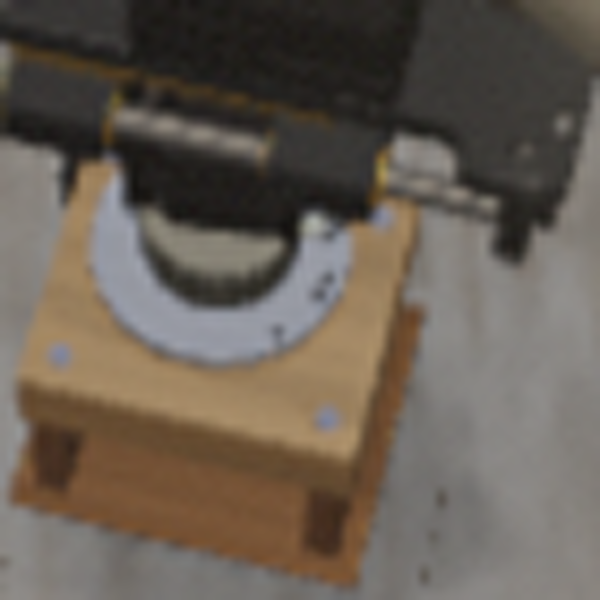

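Emit:
servo_tool([
  {"slide":[0,0,-0.5],"spin":0},
  {"slide":[0,0,-0.6],"spin":0},
  {"slide":[0,0,-0.6],"spin":0},
  {"slide":[0,0,-0.6],"spin":0},
  {"slide":[0,0,-0.6],"spin":0},
  {"slide":[0,0,-0.6],"spin":0},
  {"slide":[0,0,-0.6],"spin":0},
  {"slide":[0,0,-0.4],"spin":0},
  {"slide":[0,0,0],"spin":0},
])

```text
time_s: 15.5
tcp_pos: [0.4884, 0.2532, 0.2361]
ee_rot: [[0.281, 0.96, -0.007], [0.96, -0.281, -0.013], [-0.014, -0.003, -1.0]]
wrist_force: [0.4, 0.4, -3.0]
gripper_width: 0.357
```

```bash
python3 go.py .6142 -.2697 .23 -2.3; python3 - <<'E'
from h import *
from station import optics
for n in('side','top'):
    d=optics.capture(n); pickle.dump(d,open(n+'L.pkl','wb'))
    cv2.imwrite(f'pics/{n}L.png',d['frame'][:,:,::-1])
E
```

```text
t 15.5 p [0.4884 0.2532 0.2361] yaw 73.68 F [ 0.4  0.4 -3. ] w 0.357 j6 119.2 zax [-0.0071 -0.0126 -0.9999]
units slide [-18.653  10.709   0.471] spin 9.498
```

View pics/sideL.png

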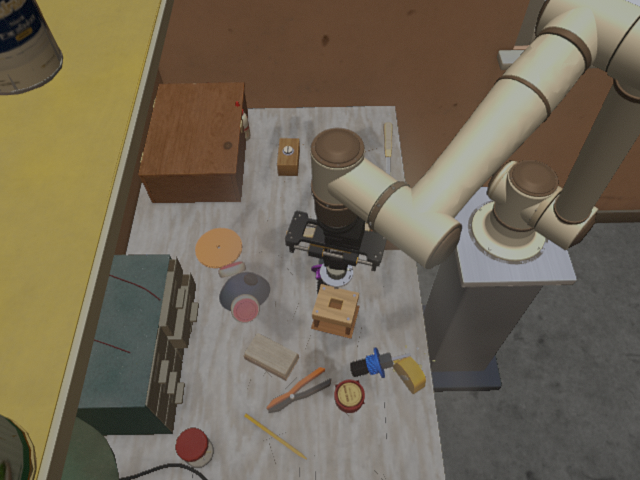

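View pics/topL.png

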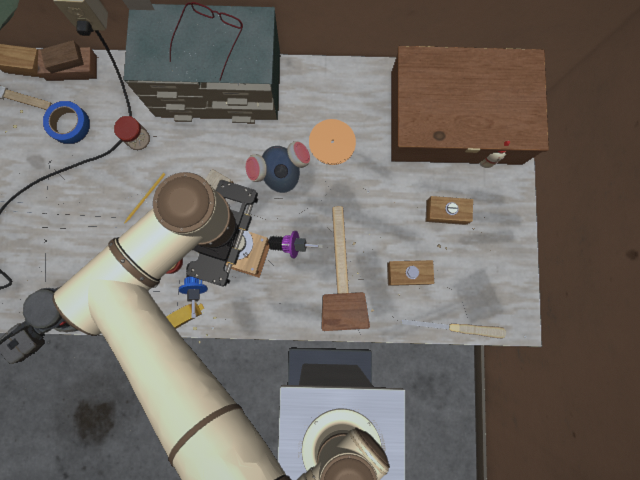

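The driver is out of the holder, with its tip at about 0.147 m. Next I'll spin to align it with the slot, then carry it across.

Emit:
servo_tool([
  {"slide":[0,0,0],"spin":0.6},
  {"slide":[0,0,0],"spin":1},
  {"slide":[0,0,0],"spin":1},
  {"slide":[0,0,0],"spin":1},
  {"slide":[0,0,0],"spin":1},
  {"slide":[0,0,0],"spin":1},
  {"slide":[0,0,0],"spin":1},
  {"slide":[0,0,0],"spin":1},
  {"slide":[0,0,0],"spin":1},
  {"slide":[0,0,0],"spin":0.7},
])

```text
time_s: 16.6
tcp_pos: [0.481, 0.2482, 0.2212]
ee_rot: [[0.997, -0.068, -0.032], [-0.069, -0.997, -0.03], [-0.03, 0.032, -0.999]]
wrist_force: [0.9, -0.0, -2.8]
gripper_width: 0.352
```

```bash
python3 go.py .6142 -.2697 .23 -2.3
```

```text
t 16.6 p [0.481  0.2482 0.2212] yaw -3.93 F [ 0.9 -0.  -2.8] w 0.352 j6 41.7 zax [-0.0322 -0.0303 -0.999 ]
units slide [ 6.723 20.309  0.104] spin -0.204
```

Emit:
servo_tool([
  {"slide":[0.2,0.5,-0.2],"spin":0},
  {"slide":[0.3,0.9,-0.2],"spin":0},
  {"slide":[0.3,0.9,0],"spin":0},
  {"slide":[0.3,0.9,0],"spin":0},
  {"slide":[0.3,0.9,0],"spin":0},
  {"slide":[0.3,0.9,0],"spin":0},
  {"slide":[0.3,0.9,0],"spin":0},
  {"slide":[0.3,0.9,0],"spin":0},
  {"slide":[0.3,0.9,0],"spin":0},
  {"slide":[0.3,0.9,0],"spin":0},
])

```text
time_s: 17.6
tcp_pos: [0.5393, 0.0154, 0.232]
ee_rot: [[0.998, -0.045, -0.046], [-0.046, -0.998, -0.039], [-0.044, 0.041, -0.998]]
wrist_force: [0.4, -0.7, -2.5]
gripper_width: 0.359
```

```bash
python3 go.py .6142 -.2697 .23 -2.3
```

```text
t 17.6 p [0.5393 0.0154 0.232 ] yaw -2.67 F [ 0.4 -0.7 -2.5] w 0.359 j6 67.3 zax [-0.0456 -0.0389 -0.9982]
units slide [ 3.523 11.245  0.387] spin -0.046
```

Emit:
servo_tool([
  {"slide":[0.18,0.56,0],"spin":0},
  {"slide":[0.18,0.56,0],"spin":0},
  {"slide":[0.18,0.56,0],"spin":0},
  {"slide":[0.18,0.56,0],"spin":0},
  {"slide":[0.18,0.56,0],"spin":0},
  {"slide":[0.18,0.56,0],"spin":0},
  {"slide":[0.18,0.56,0],"spin":0},
  {"slide":[0.18,0.56,0],"spin":0},
  {"slide":[0.18,0.56,0],"spin":0},
  {"slide":[0.18,0.56,0],"spin":0},
])

```text
time_s: 18.6
tcp_pos: [0.5758, -0.1423, 0.2323]
ee_rot: [[0.998, -0.033, -0.058], [-0.036, -0.999, -0.041], [-0.056, 0.043, -0.997]]
wrist_force: [0.5, 0.4, -2.3]
gripper_width: 0.355
```

```bash
python3 go.py .6142 -.2697 .23 -2.3
```

```text
t 18.6 p [ 0.5758 -0.1423  0.2323] yaw -2.05 F [ 0.5  0.4 -2.3] w 0.355 j6 84.3 zax [-0.0579 -0.0411 -0.9975]
units slide [1.719 5.033 0.212] spin 0.032
```

Alignment is fine, but the tool's tilt has crept to about 4° during the moves. I'll test which motions undo it.

Emit:
servo_tool([
  {"slide":[0,0,0],"spin":-1},
  {"slide":[0,0,0],"spin":-1},
  {"slide":[0,0,0],"spin":-1},
  {"slide":[0,0,0],"spin":-1},
])

```text
time_s: 19.0
tcp_pos: [0.5768, -0.1475, 0.2315]
ee_rot: [[0.854, 0.517, -0.059], [0.515, -0.856, -0.041], [-0.072, 0.005, -0.997]]
wrist_force: [0.6, 0.5, -2.4]
gripper_width: 0.356
```

```bash
python3 go.py .6142 -.2697 .23 -2.3
```

```text
t 19.0 p [ 0.5768 -0.1475  0.2315] yaw 31.08 F [ 0.6  0.5 -2.4] w 0.356 j6 117.9 zax [-0.0591 -0.0413 -0.9974]
units slide [-1.234  4.956  0.174] spin 4.173
```

Emit:
servo_tool([
  {"slide":[0,0,0],"spin":0},
  {"slide":[0,0,0],"spin":0},
])

```text
time_s: 19.2
tcp_pos: [0.5771, -0.1486, 0.2313]
ee_rot: [[0.856, 0.514, -0.06], [0.513, -0.858, -0.041], [-0.072, 0.005, -0.997]]
wrist_force: [-0.6, -0.5, -2.9]
gripper_width: 0.355
```

```bash
python3 go.py .6142 -.2697 .23 -2.3
```

```text
t 19.2 p [ 0.5771 -0.1486  0.2313] yaw 30.92 F [-0.6 -0.5 -2.9] w 0.355 j6 117.9 zax [-0.0596 -0.0413 -0.9974]
units slide [-1.207  4.917  0.162] spin 4.153
```

Emit:
servo_tool([
  {"slide":[0,0,0],"spin":1},
  {"slide":[0,0,0],"spin":1},
  {"slide":[0,0,0],"spin":1},
  {"slide":[0,0,0],"spin":1},
])

```text
time_s: 19.6
tcp_pos: [0.5774, -0.1495, 0.2312]
ee_rot: [[0.997, -0.049, -0.06], [-0.051, -0.998, -0.041], [-0.058, 0.044, -0.997]]
wrist_force: [1.0, -0.5, -3.2]
gripper_width: 0.352
```

```bash
python3 go.py .6142 -.2697 .23 -2.3; python3 -c "
from station import sense
import numpy as np
s=sense();print(np.round(s['joints'],2),np.round(s['joint_velocities'],2),np.round(s['effort'],2))"
```

```text
t 19.6 p [ 0.5774 -0.1495  0.2312] yaw -2.94 F [ 1.  -0.5 -3.2] w 0.352 j6 84.1 zax [-0.0597 -0.0413 -0.9974]
units slide [1.717 4.723 0.159] spin -0.08
[  2.29  19.74   0.5    2.31 -74.29  84.15] [-2.200e-01  1.100e-01  2.300e-01 -2.000e-02 -1.400e-01 -8.379e+01] [ -0.   -38.75  19.99   4.67  -0.11   0.97]
```

Emit:
servo_tool([
  {"slide":[0,0,-0.6],"spin":0},
  {"slide":[0,0,-0.6],"spin":0},
  {"slide":[0,0,-0.6],"spin":0},
])

```text
time_s: 19.9
tcp_pos: [0.5786, -0.148, 0.2743]
ee_rot: [[0.996, -0.059, -0.067], [-0.062, -0.997, -0.04], [-0.064, 0.044, -0.997]]
wrist_force: [0.4, 0.6, -2.9]
gripper_width: 0.36
```

```bash
cat > j.py <<'E'
from station import sense
import numpy as np
s=sense();q=np.array(s['joints']);print(round(s['time_s'],2),'j',q.round(2),'pitch err',round(q[1]-q[2]-q[4]-90,2),'v',np.round(s['joint_velocities'],1),'p',np.round(s['tcp_pos'],4))
E
python3 j.py
```

```text
19.9 j [  2.4   18.89   5.37   2.19 -80.41  83.68] pitch err 3.93 v [  0.5  -2.7  18.    0.1 -20.4  -1.1] p [ 0.5786 -0.148   0.2743]
```

Emit:
servo_tool([
  {"slide":[0,0,0],"spin":0},
])

```text
time_s: 20.0
tcp_pos: [0.5801, -0.1483, 0.2767]
ee_rot: [[0.996, -0.061, -0.062], [-0.064, -0.997, -0.041], [-0.059, 0.045, -0.997]]
wrist_force: [0.0, -0.2, -2.0]
gripper_width: 0.357
```

```bash
python3 j.py
```

```text
20.0 j [  2.39  18.81   5.58   2.24 -80.41  83.58] pitch err 3.64 v [-0.2  0.9 -2.5 -1.4  0.4 -0.9] p [ 0.5801 -0.1483  0.2767]
```

Emit:
servo_tool([
  {"slide":[0,0.3,0],"spin":0},
  {"slide":[0,0.6,0],"spin":0},
])

```text
time_s: 20.2
tcp_pos: [0.5783, -0.1705, 0.2766]
ee_rot: [[0.996, -0.061, -0.063], [-0.063, -0.997, -0.04], [-0.06, 0.044, -0.997]]
wrist_force: [0.7, 0.4, -2.2]
gripper_width: 0.353
```

```bash
python3 j.py
```

```text
20.2 j [  0.23  19.23   6.14   2.33 -80.53  85.75] pitch err 3.62 v [-15.5   3.3   3.7   0.7  -1.3  14.7] p [ 0.5783 -0.1705  0.2766]
```

Emit:
servo_tool([
  {"slide":[0,0,0],"spin":0},
  {"slide":[0,0.6,0],"spin":0},
  {"slide":[0,0.6,0],"spin":0},
  {"slide":[0,0.6,0],"spin":0},
  {"slide":[0,0.6,0],"spin":0},
  {"slide":[0,0.6,0],"spin":0},
  {"slide":[0,0,0],"spin":0},
])

```text
time_s: 20.9
tcp_pos: [0.5709, -0.2561, 0.2768]
ee_rot: [[0.995, -0.067, -0.069], [-0.07, -0.997, -0.04], [-0.066, 0.045, -0.997]]
wrist_force: [0.8, 0.4, -3.2]
gripper_width: 0.355
```

```bash
python3 j.py;python3 go.py .6142 -.2697 .23 -2.3
```

```text
20.9 j [ -7.85  21.52   9.34   2.84 -81.45  93.41] pitch err 3.63 v [ 0.1  0.  -0.1 -0.8 -0.   0.2] p [ 0.5709 -0.2561  0.2768]
t 20.9 p [ 0.5709 -0.2561  0.2768] yaw -4.01 F [ 0.8  0.4 -3.2] w 0.355 j6 93.4 zax [-0.0691 -0.04   -0.9968]
units slide [1.887 0.343 1.769] spin -0.214
```

Emit:
servo_tool([
  {"slide":[0,0,1],"spin":0},
  {"slide":[0,0,1],"spin":0},
  {"slide":[0,0,0.6],"spin":0},
  {"slide":[0,0,0],"spin":0},
])

```text
time_s: 21.3
tcp_pos: [0.5667, -0.2612, 0.211]
ee_rot: [[0.995, -0.069, -0.066], [-0.072, -0.997, -0.04], [-0.063, 0.045, -0.997]]
wrist_force: [-1.0, -0.1, -1.8]
gripper_width: 0.354
```

```bash
python3 j.py;python3 go.py .6142 -.2697 .23 -2.3
```

```text
21.3 j [ -8.38  23.01   2.31   2.95 -72.73  93.36] pitch err 3.44 v [-0.2 -0.5  1.8  1.  -0.4  0.2] p [ 0.5667 -0.2612  0.211 ]
t 21.3 p [ 0.5667 -0.2612  0.211 ] yaw -4.15 F [-1.  -0.1 -1.8] w 0.354 j6 93.4 zax [-0.066 -0.04  -0.997]
units slide [ 1.867  0.241 -0.869] spin -0.231
```

Emit:
servo_tool([
  {"slide":[0.9,0.1,-0.1],"spin":-0.2},
  {"slide":[0.9,0.1,-0.1],"spin":0},
  {"slide":[0,0,0],"spin":0},
])

```text
time_s: 21.6
tcp_pos: [0.6132, -0.2695, 0.2159]
ee_rot: [[0.997, -0.04, -0.064], [-0.043, -0.998, -0.041], [-0.062, 0.044, -0.997]]
wrist_force: [-0.8, 0.8, -2.3]
gripper_width: 0.357
```

```bash
python3 j.py;python3 go.py .6142 -.2697 .23 -2.3; python3 - <<'E'
from h import *
from station import optics
for n in('side','top'):
    d=optics.capture(n); pickle.dump(d,open(n+'M.pkl','wb'))
    cv2.imwrite(f'pics/{n}M.png',d['frame'][:,:,::-1])
E
python3 -c "
import cv2,numpy as np
a=cv2.imread('pics/sideM.png')[80:240,210:410];b=cv2.imread('pics/topM.png')[110:270,380:540]
cv2.imwrite('pics/M.png',np.hstack([cv2.resize(a,(440,352),interpolation=2),cv2.resize(b,(352,352),interpolation=2)]))"
```

```text
21.6 j [ -8.48  27.41  10.04   2.97 -75.94  95.31] pitch err 3.31 v [-0.2 -1.9 -1.7 -0.5 -2.   0.3] p [ 0.6132 -0.2695  0.2159]
t 21.6 p [ 0.6132 -0.2695  0.2159] yaw -2.45 F [-0.8  0.8 -2.3] w 0.357 j6 95.3 zax [-0.0641 -0.0412 -0.9971]
units slide [ 0.005  0.03  -0.563] spin -0.019
```

View pics/M.png

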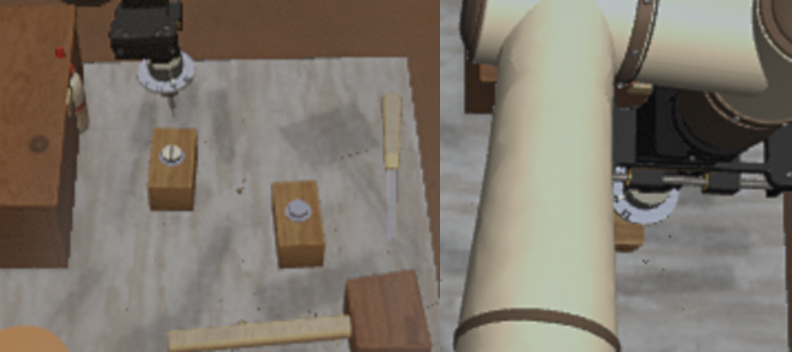

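```bash
python3 -c "
import cv2,numpy as np
a=cv2.imread('pics/sideM.png')[95:165,255:315]
cv2.imwrite('pics/M2.png',cv2.resize(a,(510,595),interpolation=2))"
```

```text
(no output)
```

View pics/M2.png

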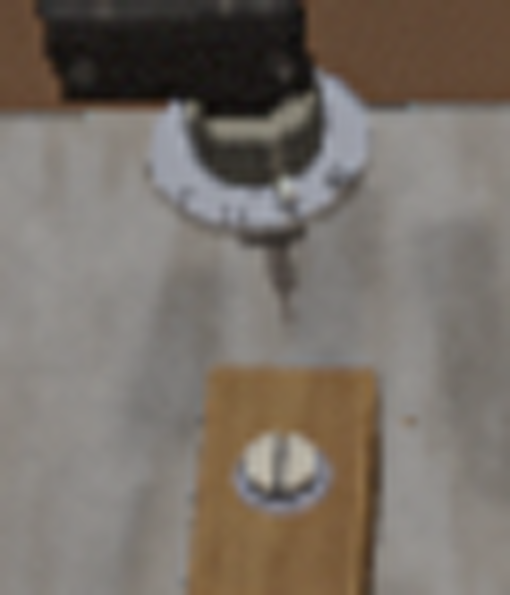

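```bash
cat > tip.py <<'E'
from h import *
from station import sense
Rg=np.array([[0.28,0.96,-0.0037],[0.96,-0.28,-0.0073],[-0.008,-0.002,-1.0]]);U,_,V=np.linalg.svd(Rg);Rg=U@V
pg=np.array([.4891,.2553,.0946])
def model(zoff=0):
    s=sense();R=np.array(s['ee_rot']);p=np.array(s['tcp_pos'])
    f=lambda w:p+R@(Rg.T@(np.array(w)-pg))
    t=f([.4885,.2533,.006+zoff]);a=f([.4885,.2533,1.006+zoff])-t
    return t,a/np.linalg.norm(a)
E
python3 - <<'E'
from tip import *
t,a=model(); d=pickle.load(open('sideM.pkl','rb'))
print('tip',t.round(4),'axis',a.round(4),'tilt',np.degrees(np.arccos(a[2])).round(2))
for nm,P in(('tip',t),('fl',t+a*.078),('flb',t+a*.072),('slot',np.array([.6142,-.2697,.0595]))):
    print(nm,((proj(d,P)[0]-(255,95)+.5)*8.5).round(0))
th=np.linspace(0,2*np.pi,8,endpoint=False); e1=np.cross(a,[0,1,0]);e2=np.cross(a,e1)
print(((proj(d,[t+a*.078+.036*(e1*np.cos(x)+e2*np.sin(x)) for x in th])-(255,95)+.5)*8.5).round(0).tolist())
E
```

```text
tip [ 0.6039 -0.2728  0.1279] axis [0.0578 0.0426 0.9974] tilt 4.12
tip [296. 315.]
fl [267. 148.]
flb [270. 161.]
slot [279. 464.]
[[378.0, 140.0], [346.0, 86.0], [269.0, 67.0], [191.0, 96.0], [156.0, 155.0], [187.0, 211.0], [266.0, 230.0], [345.0, 201.0]]
```

The model matches the picture: the predicted tip is (296,315) against (290,320) seen. The driver leans about 4°, and I'd like it more upright. First I'll test whether reversed continuous motion takes the lean out again.

Emit:
servo_tool([
  {"slide":[0,-0.8,0],"spin":0},
  {"slide":[0,-0.8,0],"spin":0},
  {"slide":[0,-0.8,0],"spin":0},
  {"slide":[0,-0.8,0],"spin":0},
  {"slide":[0,-0.8,0],"spin":0},
  {"slide":[0,0,0],"spin":0},
])

```text
time_s: 22.3
tcp_pos: [0.6116, -0.1669, 0.2161]
ee_rot: [[0.997, -0.043, -0.063], [-0.045, -0.998, -0.041], [-0.061, 0.043, -0.997]]
wrist_force: [-0.5, 0.8, -2.7]
gripper_width: 0.353
```

```bash
python3 j.py;python3 go.py .6142 -.2697 .23 -2.3
```

```text
22.3 j [  0.55  24.06   4.9    2.37 -74.5   86.21] pitch err 3.66 v [-1.3 -0.9 -0.2  1.2 -0.4  0.5] p [ 0.6116 -0.1669  0.2161]
t 22.3 p [ 0.6116 -0.1669  0.2161] yaw -2.6 F [-0.5  0.8 -2.7] w 0.353 j6 86.2 zax [-0.0632 -0.0405 -0.9972]
units slide [ 0.255  4.124 -0.395] spin -0.038
```

Emit:
servo_tool([
  {"slide":[0,1,0],"spin":0},
  {"slide":[0,0,0],"spin":0},
  {"slide":[0,1,0],"spin":0},
  {"slide":[0,0,0],"spin":0},
  {"slide":[0,1,0],"spin":0},
  {"slide":[0,0,0],"spin":0},
  {"slide":[0,1,0],"spin":0},
  {"slide":[0,0,0],"spin":0},
])

```text
time_s: 23.1
tcp_pos: [0.6045, -0.2692, 0.2254]
ee_rot: [[0.997, -0.042, -0.059], [-0.044, -0.998, -0.041], [-0.057, 0.043, -0.997]]
wrist_force: [-0.6, -0.2, -2.6]
gripper_width: 0.354
```

```bash
python3 j.py;python3 go.py .6142 -.2697 .23 -2.3
```

```text
23.1 j [ -8.6   26.16   9.38   2.91 -76.24  95.38] pitch err 3.02 v [ 3.1 -1.3 -1.4 -2.2 -0.  -0.8] p [ 0.6045 -0.2692  0.2254]
t 23.1 p [ 0.6045 -0.2692  0.2254] yaw -2.52 F [-0.6 -0.2 -2.6] w 0.354 j6 95.4 zax [-0.0592 -0.0409 -0.9974]
units slide [ 0.376  0.01  -0.206] spin -0.028
```

Emit:
servo_tool([
  {"slide":[0,0,-1],"spin":0},
  {"slide":[0,0,0],"spin":0},
  {"slide":[0,0,1],"spin":0},
  {"slide":[0,0,0],"spin":0},
  {"slide":[0,0,-1],"spin":0},
  {"slide":[0,0,0],"spin":0},
  {"slide":[0,0,1],"spin":0},
  {"slide":[0,0,0],"spin":0},
])

```text
time_s: 23.9
tcp_pos: [0.6025, -0.2647, 0.2231]
ee_rot: [[0.997, -0.041, -0.061], [-0.043, -0.998, -0.036], [-0.06, 0.039, -0.997]]
wrist_force: [-1.1, 0.4, -3.7]
gripper_width: 0.353
```

```bash
python3 j.py;python3 go.py .6142 -.2697 .23 -2.3
```

```text
23.9 j [ -8.35  25.99   8.88   2.64 -76.09  95.23] pitch err 3.2 v [ 0.4 -2.1  4.9  2.4 -1.   0. ] p [ 0.6025 -0.2647  0.2231]
t 23.9 p [ 0.6025 -0.2647  0.2231] yaw -2.48 F [-1.1  0.4 -3.7] w 0.353 j6 95.2 zax [-0.0614 -0.0362 -0.9975]
units slide [ 0.457  0.192 -0.296] spin -0.023
```

Emit:
servo_tool([
  {"slide":[1,0,0],"spin":0},
  {"slide":[0,0,0],"spin":0},
  {"slide":[-1,0,0],"spin":0},
  {"slide":[0,0,0],"spin":0},
  {"slide":[1,0,0],"spin":0},
  {"slide":[0,0,0],"spin":0},
  {"slide":[-1,0,0],"spin":0},
  {"slide":[0,0,0],"spin":0},
])

```text
time_s: 24.7
tcp_pos: [0.6021, -0.2638, 0.2245]
ee_rot: [[0.997, -0.039, -0.063], [-0.042, -0.998, -0.037], [-0.062, 0.04, -0.997]]
wrist_force: [0.7, -0.4, -2.4]
gripper_width: 0.349
```

```bash
python3 j.py;python3 go.py .6142 -.2697 .23 -2.3
```

```text
24.7 j [ -8.24  25.92   8.93   2.72 -76.31  95.19] pitch err 3.31 v [ 0.7  3.2  4.   0.7  2.4 -0. ] p [ 0.6021 -0.2638  0.2245]
t 24.7 p [ 0.6021 -0.2638  0.2245] yaw -2.4 F [ 0.7 -0.4 -2.4] w 0.349 j6 95.2 zax [-0.0634 -0.0374 -0.9973]
units slide [ 0.48   0.226 -0.243] spin -0.012
```

Emit:
servo_tool([
  {"slide":[0,0,-0.4],"spin":0},
  {"slide":[0,0,-0.8],"spin":0},
  {"slide":[0,0,-0.8],"spin":-0.5},
  {"slide":[0,0,-0.6],"spin":-1},
  {"slide":[0,0,0],"spin":-1},
  {"slide":[0,0,0],"spin":-1},
  {"slide":[0,0,0],"spin":-1},
])

```text
time_s: 25.4
tcp_pos: [0.6089, -0.2618, 0.3]
ee_rot: [[0.816, 0.575, -0.055], [0.573, -0.818, -0.041], [-0.068, 0.002, -0.998]]
wrist_force: [0.5, -1.1, -3.4]
gripper_width: 0.352
```

```bash
python3 j.py;python3 go.py .6142 -.2697 .23 -2.3
```

```text
25.4 j [ -7.91  24.66  17.38   2.77 -85.51 132.71] pitch err 2.79 v [ 0.2 -0.2  1.4 -0.  -0.8 82.6] p [ 0.6089 -0.2618  0.3   ]
t 25.4 p [ 0.6089 -0.2618  0.3   ] yaw 35.08 F [ 0.5 -1.1 -3.4] w 0.352 j6 132.7 zax [-0.0546 -0.0411 -0.9977]
units slide [0.184 0.375 2.793] spin 4.672
```

A lift-and-lock only trims about half a degree. The leftover lean relative to the grasp is about 3.5°, mostly sideways, where this trick can't act, so I'll stop chasing it. Now I'll turn back in line with the slot and position the tip.

Emit:
servo_tool([
  {"slide":[0,0,0],"spin":-0.01},
  {"slide":[0,0,0],"spin":0.6},
  {"slide":[0,0,0],"spin":0.9},
  {"slide":[0,0,0],"spin":0.9},
  {"slide":[0,0,0],"spin":0.9},
  {"slide":[0,0,0],"spin":0.9},
  {"slide":[0,0,0],"spin":0.5},
  {"slide":[0,0,0],"spin":0},
])

```text
time_s: 26.2
tcp_pos: [0.6115, -0.2621, 0.3062]
ee_rot: [[0.995, -0.091, -0.047], [-0.093, -0.995, -0.044], [-0.043, 0.048, -0.998]]
wrist_force: [-0.0, -0.6, -2.6]
gripper_width: 0.349
```

```bash
cat >> tip.py <<'E'
if __name__=='__main__':
    import sys
    t,a=model(); s=sense();R=np.array(s['ee_rot']); y=np.degrees(np.arctan2(R[1,0],R[0,0]))
    # driver x in tool frame from grasp yaw 73.74 -> driver x=-16.26 => rel -90
    goal=np.array([.6142,-.2697,float(sys.argv[1])])
    print('tip',t.round(4),'tilt',np.degrees(np.arccos(a[2])).round(2),'axis',a.round(3),'driver x yaw',round(y-90,2),'units',(R.T@(goal-t)/.025).round(3))
E
python3 j.py; python3 tip.py .1
```

```text
26.2 j [ -7.86  24.59  18.1    2.88 -85.86  92.33] pitch err 2.36 v [ 0.  -0.   0.6  0.  -0.2 -0.6] p [ 0.6115 -0.2621  0.3062]
tip [ 0.6059 -0.266   0.2178] tilt 3.5 axis [0.04  0.047 0.998] driver x yaw -95.32 units [ 0.546 -0.111  4.693]
```

Emit:
servo_tool([
  {"slide":[0.27,-0.05,0.5],"spin":-0.38},
  {"slide":[0.27,-0.05,0.8],"spin":0},
  {"slide":[0,0,0.8],"spin":0},
  {"slide":[0,0,0.8],"spin":0},
  {"slide":[0,0,0.8],"spin":0},
  {"slide":[0,0,0.5],"spin":0},
  {"slide":[0,0,0],"spin":0},
])

```text
time_s: 26.9
tcp_pos: [0.6233, -0.266, 0.2013]
ee_rot: [[0.998, -0.038, -0.041], [-0.04, -0.998, -0.047], [-0.039, 0.048, -0.998]]
wrist_force: [-0.3, -0.2, -4.0]
gripper_width: 0.35
```

```bash
python3 j.py; python3 tip.py .08; python3 - <<'E'
from h import *
from tip import model
from station import optics
t,a=model(); d=optics.capture('side'); pickle.dump(d,open('sideN.pkl','wb'))
im=cv2.resize(d['frame'][105:165,255:315],(600,600),interpolation=2)[:,:,::-1].copy(); cv2.imwrite('pics/N.png',im)
for nm,P in(('tip',t),('fl',t+a*.078),('slot',np.array([.6142,-.2697,.0595]))): print(nm,((proj(d,P)[0]-(255,105)+.5)*10).round(0))
E
```

```text
26.9 j [ -8.    27.87   8.71   3.11 -72.81  94.81] pitch err 1.97 v [ 0.  -0.5  1.6  0.8 -0.4 -0.1] p [ 0.6233 -0.266   0.2013]
tip [ 0.6183 -0.2702  0.1129] tilt 3.36 axis [0.033 0.049 0.998] driver x yaw -92.27 units [-0.112 -0.077  1.321]
tip [302. 316.]
fl [273. 123.]
slot [328. 446.]
```

View pics/N.png

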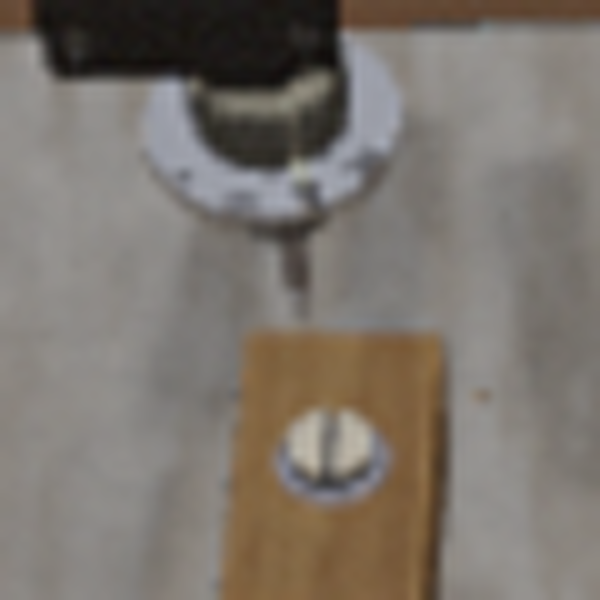

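Emit:
servo_tool([
  {"slide":[-0.06,-0.04,0.3],"spin":0},
  {"slide":[-0.05,-0.04,0.4],"spin":0},
  {"slide":[0,0,0.3],"spin":0},
  {"slide":[0,0,0.1],"spin":0},
  {"slide":[0,0,0],"spin":0},
])

```text
time_s: 27.45
tcp_pos: [0.6218, -0.2658, 0.1768]
ee_rot: [[0.999, -0.037, -0.032], [-0.039, -0.998, -0.049], [-0.031, 0.051, -0.998]]
wrist_force: [-0.1, 0.1, -2.3]
gripper_width: 0.356
```

```bash
python3 j.py; python3 tip.py .0655; python3 - <<'E'
from h import *
from tip import model
from station import optics
t,a=model(); d=optics.capture('side'); 
im=cv2.resize(d['frame'][115:165,263:313],(600,600),interpolation=2)[:,:,::-1].copy(); cv2.imwrite('pics/O.png',im)
for nm,P in(('tip',t),('slot',np.array([.6142,-.2697,.0595]))): print(nm,((proj(d,P)[0]-(263,115)+.5)*12).round(0))
d=optics.capture('top'); print('top',proj(d,t),proj(d,[.6142,-.2697,.0595]))
im=cv2.resize(d['frame'][180:230,430:490],(600,500),interpolation=2)[:,:,::-1].copy(); cv2.imwrite('pics/Ot.png',im)
E
```

```text
27.45 j [ -7.96  28.29   5.81   3.29 -69.01  94.55] pitch err 1.48 v [ 0.1 -0.1 -0.1  0.   0.1 -0. ] p [ 0.6218 -0.2658  0.1768]
tip [ 0.6176 -0.2703  0.0884] tilt 3.27 axis [0.025 0.052 0.998] driver x yaw -92.24 units [-0.107 -0.065  0.916]
tip [276. 331.]
slot [298. 415.]
top [[456.20967981 203.82051723]] [[452.51485036 207.51413274]]
```

View pics/O.png

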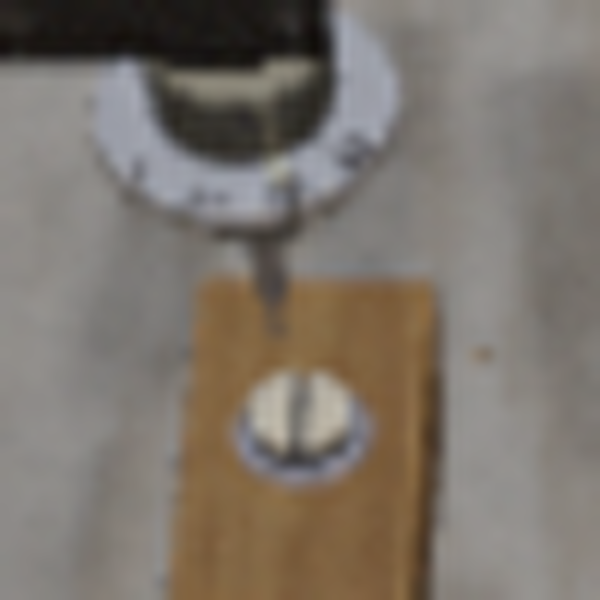

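View pics/Ot.png

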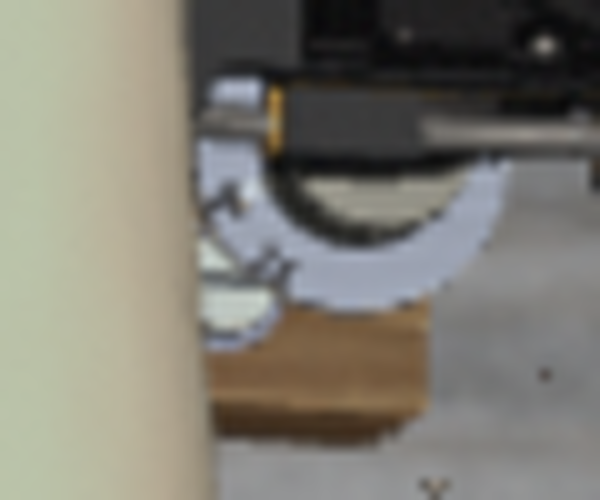

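```bash
python3 - <<'E'
from h import *
from tip import model
t,a=model(); d=pickle.load(open('top0.pkl','rb'))
e1=np.cross(a,[0,1,0]);e1/=np.linalg.norm(e1);e2=np.cross(a,e1)
for h in(.072,.078):
    P=proj(d,[t+a*h+.036*(e1*np.cos(x)+e2*np.sin(x)) for x in np.linspace(0,6.28,180)]); q=(P-(430,180)+.5)*10
    print(h,'right',q[:,0].max().round(0),'bottom',q[:,1].max().round(0), 'at x',q[q[:,1].argmax(),0].round(0))
print((proj(d,[[.6142,-.2697,.0595]])-(430,180)+.5)*10)
E
```

```text
0.072 right 503.0 bottom 319.0 at x 351.0
0.078 right 511.0 bottom 313.0 at x 358.0
[[230.14850358 280.1413274 ]]
```

The model, side view and top view agree to within about 1 mm. Final descent, in small steps.

Emit:
servo_tool([
  {"slide":[-0.06,-0.04,0.25],"spin":0},
  {"slide":[-0.05,-0.03,0.25],"spin":0},
  {"slide":[0,0,0.2],"spin":0},
  {"slide":[0,0,0],"spin":0},
])

```text
time_s: 27.95
tcp_pos: [0.6189, -0.2648, 0.1589]
ee_rot: [[0.999, -0.038, -0.03], [-0.039, -0.998, -0.05], [-0.029, 0.051, -0.998]]
wrist_force: [-0.8, -0.4, -1.9]
gripper_width: 0.354
```

```bash
python3 j.py; python3 tip.py .065
```

```text
27.95 j [ -7.91  28.62   3.73   3.35 -66.48  94.34] pitch err 1.38 v [ 0.  -0.3  0.2  0.2  0.  -0.1] p [ 0.6189 -0.2648  0.1589]
tip [ 0.6148 -0.2694  0.0705] tilt 3.24 axis [0.023 0.052 0.998] driver x yaw -92.24 units [-0.017  0.004  0.221]
```

Emit:
servo_tool([
  {"slide":[-0.01,0,0.1],"spin":0},
  {"slide":[0,0,0.07],"spin":0},
  {"slide":[0,0,0],"spin":0},
  {"slide":[0,0,0],"spin":0},
])

```text
time_s: 28.35
tcp_pos: [0.6187, -0.2652, 0.1543]
ee_rot: [[0.999, -0.037, -0.03], [-0.039, -0.998, -0.05], [-0.028, 0.051, -0.998]]
wrist_force: [-0.6, 0.7, -2.0]
gripper_width: 0.355
```

```bash
python3 j.py; python3 tip.py .065; python3 - <<'E'
from h import *
from tip import model
from station import optics
t,a=model(); d=optics.capture('side'); 
im=cv2.resize(d['frame'][120:160,268:308],(600,600),interpolation=2)[:,:,::-1].copy(); cv2.imwrite('pics/P.png',im)
for nm,P in(('tip',t),('slot',np.array([.6142,-.2697,.0595]))): print(nm,((proj(d,P)[0]-(268,120)+.5)*15).round(0))
E
```

```text
28.35 j [ -7.94  28.8    3.33   3.38 -65.9   94.33] pitch err 1.36 v [-0.1  0.   0.   0.   0.1 -0. ] p [ 0.6187 -0.2652  0.1543]
tip [ 0.6146 -0.2698  0.0659] tilt 3.26 axis [0.022 0.052 0.998] driver x yaw -92.23 units [-0.015 -0.004  0.036]
tip [293. 421.]
slot [297. 443.]
```

View pics/P.png

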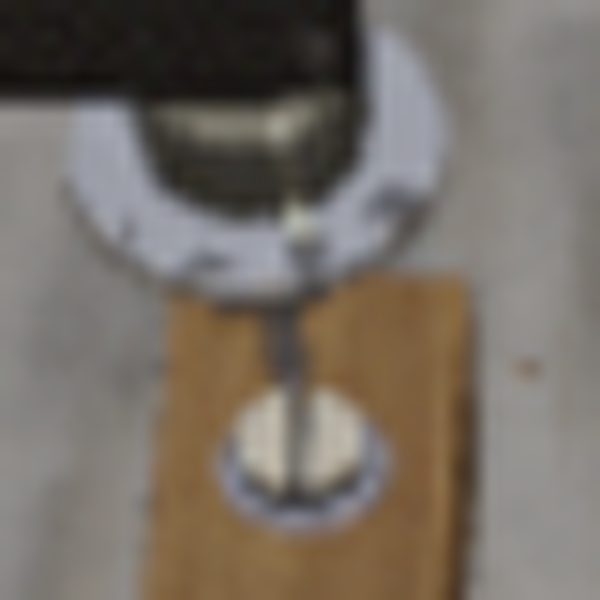

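The tip is over the slot: at (293,421) in the picture against the head centre at (297,443). The modelled gap is about 6 mm and the lateral error under 1 mm. The blade is in line with the slot, and the pointer is at three pips. Handing in.

```bash
python3 - <<'E'
from station import r
print(r.finish_job())
E
```

```text
the job is handed in; nothing more can be done
None
```

I turned the collar to the three-pip mark, lifted the driver straight out and carried it about 15 cm up, over the mallet. I handed the job in at about 28.4 s, with the driver still held over the slotted bolt. No verdict came back.

**Last checks**
- **Collar:** the pointer was within about 0.03 rad of the three-pip mark when I let go of the collar. It still stood there in the final picture.
- **Position:** the estimated blade tip is (0.6146, -0.2698, 0.066), about 6 mm above the head and within 1 mm of the slot centre. Side and top pictures on the way down agreed to about 1 mm. I did not take a top picture at the final height.
- **Direction:** the blade is at -92.2° and the slot at about -92.3°. My separate slot readings ranged from -90.4° to -93.1°.
- **Contact:** the wrist force showed only the driver's weight, about 2–3 N, over the bolt. I saw no contact with the bolts, blocks or mallet.

**What was not ideal**
- **Driver leans:** it leans about 3.3° from upright. The tool's tilt crept during the moves, and my attempts to undo it recovered less than a degree.
- **First grips missed the collar:** two early grips closed on the black grip, because the fingertips sit about 20 mm above the reported TCP. They turned the driver a few degrees within its pocket clearance. I re-gripped lower and turned the collar properly.
- **Look-alikes fell:** the blue and purple drivers toppled within the first 3.5 s. The gripper was over 10 cm from them and no arm link was low enough, so I think they fell off their blades on their own. I can't prove that, and I left them where they fell.

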